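Weigh a loaded hardware tote on a sprung hand scale

TASK

Weigh the loaded plywood tote: take the hand scale by its bar grip from its rest, hook it under the middle of the tote's dowel handle, and ease the weight onto the spring slowly until the tote hangs level and free, just clear of the table (one to two centimetres), and hold it still there for two seconds so that the scale can be read. Then lower it gently to its place, unhook, lay the scale back in its rest and let go. Only the hook may touch the tote, and nothing else on the table is to be disturbed.

Things in the scene. Friction and masses are not known exactly. Their poses are not given: they have to be found in the camera images.
- scale: The hand scale, 0.2 kg: black bar grip, below it an aluminium tube (23 mm across, graduated slot and pointer on both sides), below that a sprung steel rod with a J hook. Origin: middle of the bar's underside, 162 mm above the table in the rest; the tube reaches 78 mm below it. y along the bar, z up, +x the side to which the hook's mouth opens.
- scale_grip (a point): Centre of the scale's bar grip, 13 mm above the body's origin; axes as scale. The bar is flat-sided, 124 mm long (y), 26 mm thick (x), 26 mm tall (z). Grip it by its two x sides at mid-length, from above. 175 mm above the table in the rest.
- hook_seat (a point): Centre of a 14 mm bar that hangs in the hook: 139.6 mm straight below scale_grip with the spring at 0; axes as the scale's. Hook of 5.2 mm wire in the x-z plane: its straight back has its inner face at x = -10.4 mm from here, its tip is at x = +14 mm, tip's top 8 mm above here, lowest point of the hook 13 mm below here.
- hook_mouth (a point): Point in the hook's open mouth 21 mm above hook_seat (118.6 mm below scale_grip, spring at 0). A level 14 mm bar lying along the scale's y passes in over the tip, from +x, with its centre at this height (4 mm higher or lower also clears), until it meets the hook's back. From there, raising the scale drops it into the seat.
- spring (a joint): How far the scale's spring is drawn out: 0 with nothing on the hook, 0.074 m at its stop. Linear, 120 N/m (0.5 kg draws it 41 mm), slightly damped. It yields only to a pull; pushed upward, the hook stands rigidly against the tube.
- rest: Plywood rest for the scale, fixed: base 110 x 150 x 12 mm, two upright cheeks 64 mm wide (x), 12 mm thick, at y = -45 and +45 mm, 174 mm high, each with a notch 36 mm wide and 12 mm deep, open at the top, for the ends of the bar; tube and hook hang between the cheeks. Origin on the table under the scale. Lift the scale straight up; to pass over a cheek the hook must be above 174 mm.
- rest_seat (a point): Fixed point of the rest, midway between the two notches: where the centre of the bar grip lies when the scale is home in the rest, 175 mm above the table, its bar along this point's y axis (either way round). The notches leave 5 mm on each side of the bar in x.
- tote: Plywood tote with dowel handle, 110 mm (x) by 184 mm (y), holding cartons of screws and steel brackets. Weighs 0.2 to 0.8 kg, unknown beforehand, centred under the middle of the handle. Origin: centre of its underside, z up. Gables 112 mm high, side walls 40 mm, contents 43 mm: below the dowel it is open from 43 to 88 mm.
- tote_handle (a point): Middle of the tote's dowel handle, the point to hook under, 95 mm above the tote's underside (and above the table while it stands). The dowel is 14 mm thick, level, along the tote's y axis, free over 164 mm between the gables. z is up.
- table: The work table, its top at height 0 (origin at the middle of the top, of no use).
- tape: roll of masking tape lying flat, 90 mm across, 24 mm high: not part of the job
- pencil: flat carpenter's pencil, 170 x 14 x 8 mm: not part of the job
- square: try square lying flat, wooden stock 120 mm, steel blade 190 mm: not part of the job
- glue_gun: blue hot-glue gun lying on its side, 28 mm thick: not part of the job
- truss: model truss bridge of thin wooden strips, 300 x 82 mm, 96 mm high: not part of the job
- glue: white bottle of wood glue, 56 mm across, 150 mm high, standing: not part of the job
- tin: small metal tin, 60 mm across, 75 mm high, standing: not part of the job

How it is judged:
By the outcome, as a careful person would: the job done as asked, in the order asked, and still so for the second after the job is handed in, with the robot touching nothing.
It also fails if it takes over 72 s, if anything falls off the work surface, if the arm or the gripper's body presses on something with over 40 N, if the wrist force passes 120 N, or if a joint passes its speed limit or range.

ROBOT

A 6-joint arm with a two-finger parallel gripper is mounted at the origin on the work surface. World frame = base frame: x ahead of the robot, y to its left, z up, the work surface at z = 0. Lengths are in m, angles in degrees, forces in N, time in s.
With the tool pointing down it reaches from about 0.35 to 0.875 m from the base axis. Payload 4.2 kg.
Tool frame: the origin (TCP) lies between the finger pads; the fingertips stand 14 mm ahead of it and the grasp point (between the pads) lies 5 mm behind it; x points along the fingers, y is the direction in which the jaws open and shut, and the axes are right-handed (so a half turn about x gives the same grasp; the last joint's range is limited). The gripper opens to 87 mm and grips with 3 to 60 N. Pads are 19 mm wide; open, the fingers measure 117 mm over their backs; the gripper's body (75 mm by 190 mm) begins 51 mm behind the grasp point.
Start: joints at [-51.303, 22.042, 0.453, 0, -68.411, -14.817], TCP at [0.253, -0.571, 0.237] pointing down, gripper open.
Joint ranges: [-179.83, 179.83], [-69.29, 118.12], [-61.27, 80.66], [-181.25, 117.63], [-171.15, -9.14], [-177.46, 177.46]. Speed limits (degrees/s): [159.86, 159.86, 180, 180, 180, 180].

INTERFACE

Orientations are given as a 3x3 rotation matrix whose columns are the frame's x, y, z axes.
In Python, from station import r, imaging, job gives the robot as it stands. The module is installed in compiled form; this text tells all that it offers.
- The arm moves only by the tool apply_moves, never from a script. Its arguments are lists of equal length, an entry for each row: "xyz": the shift along the tool's x, y, z in m, a list of three; "twist": the turn about the tool's x in degrees; "claw": the opening, from 0 (shut) to 1 (fully open). A call has 1 to 12 rows; each row shifts and turns the pose as measured when the row begins, along the tool's axes as they then stand; what a row does not reach is not made up. A row lasts 1/10 s, in which the tool goes at most 50 mm and 8.59 degrees, less where a joint would pass 70% of its speed; a pose out of reach is approached as far as the arm can. A call is refused whole if a number of a shift passes 0.05 or a number of a turn 8.59, either way. A call with a gripper value outside its range is refused whole. The fingers move at their own pace and stop on an object; the grip force is fixed at half the most. Time passes only in rows, so rows that do not move let the fingers close. It gives the time, the measured TCP pose, the force and the opening at its end, in the units of the state.
- r.sense(): the state, without advancing time (a new reading comes with each control period).
- imaging.capture(name): name is "side" or "top"; returns a dict with "pixels" (480x640x3 uint8, red, green, blue), "mtx" (3x3 intrinsics, pixels), "view" (4x4, takes a point from world to camera coordinates). Camera axes: x right, y down, z forward; pixel columns grow to the right and rows downward; lengths in m; the calibration is good to about 2 mm. A picture is of the moment at which its call begins. There is no depth.
- job.finish_job(): hands the job in, once; it reports no verdict.
Trained networks look in a picture, given as the dict that the camera call returned (one of the last four; its "shot" number tells which), for a name from the list of things; names that differ only in an ending like _2 or _b are one class to them, and where a whole thing is asked for, a point or a joint stands for the part that bears it (a point fixed in the world has none). Each returns a list of dicts, best first, with "p" (0 to 1); they miss things now and then, are a little off and sometimes report something else, mostly with a low value. They report only what shows in the picture. A call takes as long as a camera call.
- imaging.regions_of(query, picture): "mask" (480x640 bool, what is visible of it) and "centre" ([column, row] in pixels, amid what is visible of it).
The state is a dict: "time_s": time; "joints": joint angles; "joint_velocities": joint speeds; "effort": joint torques, N m; "tcp_pos": TCP position; "ee_rot": TCP orientation; "wrist_force": force on the tool from outside, world axes, zero at the start; "moment": the same for the moment, N m; "gripper_width": opening from 0.0 (shut) to 1.0 (fully open).
Only numpy, scipy, OpenCV 4.12 (cv2) and the standard library are available. Lean on these libraries where they do the work, as an engineer would, in place of code of your own. Each camera call takes 0.05 s, during which the arm holds its last target.

## Working session

There is one attempt and no reset: what is moved stays moved. The work goes in short steps, Python scripts to look and compute and a tool call to move; the robot and the scene stay as the last step left them, time stands still between calls to the robot, and variables do not carry over. Pictures are saved under pics/ and viewed, and the job is handed in when it is done.

Besides the shell and the picture viewer there is one more tool, called after ">>>" as name(argument=value, ...), one argument or row to a line, values as JSON. apply_moves: Moves the arm, as the interface text tells. Its arguments: {"type":"object","properties":{"xyz":{"type":"array","items":{"type":"array","items":{"type":"number"}}},"twist":{"type":"array","items":{"type":"number"}},"claw":{"type":"array","items":{"type":"number"}}},"required":["xyz","twist","claw"]}

```bash
mkdir -p pics; cat > h.py <<'E'
import numpy as np, cv2
from station import r, imaging, job
def save(d,n,img=None):
    cv2.imwrite('pics/'+n+'.png', cv2.cvtColor(d['pixels'] if img is None else img,cv2.COLOR_RGB2BGR))
def proj(d,p):
    p=np.atleast_2d(p); c=(d['view'][:3,:3]@p.T+d['view'][:3,3:4]); q=d['mtx']@c; return (q[:2]/q[2]).T
def ray(d,uv):
    R=d['view'][:3,:3];t=d['view'][:3,3]
    v=R.T@np.linalg.inv(d['mtx'])@np.array([uv[0],uv[1],1.]); return -R.T@t, v/np.linalg.norm(v)
def atz(d,uv,z):
    o,v=ray(d,uv); return o+v*(z-o[2])/v[2]
def tri(d1,u1,d2,u2):
    o1,v1=ray(d1,u1);o2,v2=ray(d2,u2)
    s=np.linalg.lstsq(np.c_[v1,-v2],o2-o1,rcond=None)[0]
    a=o1+v1*s[0];b=o2+v2*s[1];return (a+b)/2,np.linalg.norm(a-b)
E
python3 - <<'E'
from h import *
np.set_printoptions(precision=4,suppress=True)
s=r.sense();print(s)
for n in('top','side'):
    d=imaging.capture(n);save(d,n+'0');print(n,d['mtx'],d['view'],d['shot'])
    for q in('scale','scale_grip','tote','tote_handle','rest','rest_seat','hook_seat','hook_mouth'):
        try:
            for x in imaging.regions_of(q,d)[:2]:print(n,q,x['p'],x['centre'],x['mask'].sum())
        except Exception as e:print(n,q,e)
E
```

```text
{'time_s': 0.0, 'joints': array([-51.3026,  22.0919,   0.3783,  -0.0304, -68.4136, -14.8166]), 'joint_velocities': array([ 0.0015, -0.1068,  0.0239,  0.0279,  0.0356,  0.0611]), 'effort': array([  0.0005, -39.0665,  18.7402,   4.2197,   0.0109,  -0.0002]), 'tcp_pos': array([ 0.2528, -0.5709,  0.2354]), 'ee_rot': array([[-0.001 , -0.4047,  0.9145],
       [ 0.002 ,  0.9145,  0.4047],
       [-1.    ,  0.0023, -0.0001]]), 'wrist_force': array([ 0.2518, -0.1212, -0.5367]), 'moment': array([-0.0499, -0.0015, -0.0638]), 'gripper_width': 0.997408423409866}
top [[486.9772   0.     315.7433]
 [  0.     486.9772 244.3754]
 [  0.       0.       1.    ]] [[-0.019  -0.9998 -0.0018  0.0136]
 [-0.9829  0.019  -0.1829  0.5715]
 [ 0.1829 -0.0017 -0.9831  1.1134]
 [ 0.      0.      0.      1.    ]] 1
top scale 0.56 [238.4, 249.9] 816
top scale_grip 0.85 [239.0, 246.9] 856
top tote 0.65 [409.2, 281.4] 3984
top tote 0.5 [248.8, 264.5] 2195
top tote_handle 0.97 [412.5, 283.1] 4012
top tote_handle 0.41 [239.2, 249.8] 819
top rest 0.57 [248.5, 267.0] 2201
top rest_seat 0.87 [245.8, 265.9] 2105
side [[578.8644   0.     317.5906]
 [  0.     578.8644 244.6097]
 [  0.       0.       1.    ]] [[-0.9202 -0.3915  0.0015  0.5094]
 [-0.2797  0.6548 -0.7021  0.2548]
 [ 0.2739 -0.6465 -0.7121  1.5685]
 [ 0.      0.      0.      1.    ]] 2
side scale 0.88 [295.4, 287.8] 684
side scale_grip 0.92 [296.8, 286.9] 686
side tote 0.66 [368.8, 226.2] 2457
side tote_handle 0.59 [365.9, 227.0] 2518
side rest 0.58 [296.1, 316.4] 2505
side rest_seat 0.78 [299.4, 316.3] 2501
side rest_seat 0.47 [257.6, 429.2] 1424
side hook_mouth 0.63 [267.6, 248.9] 2068
```

View pics/top0.png

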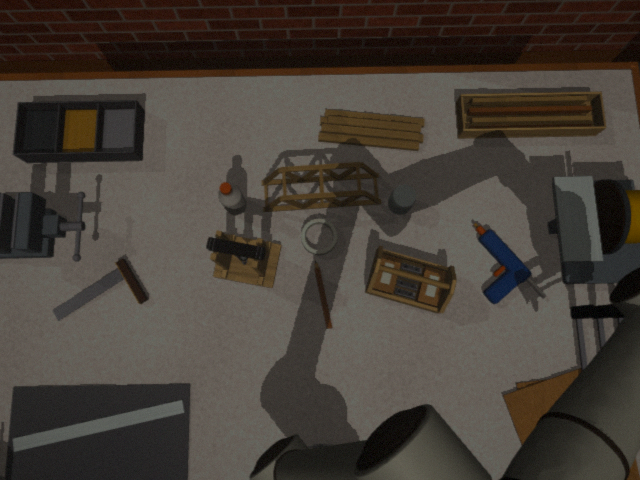

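View pics/side0.png

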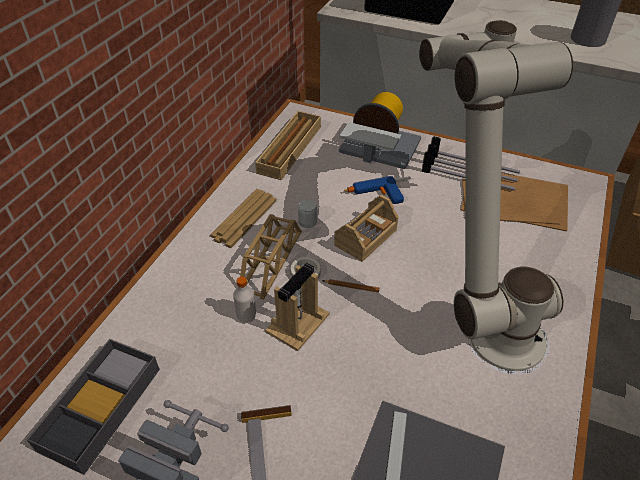

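The top picture shows the scale in its rest at about (238,248), the tote at (410,280), and the truss, tin and glue bottle just beyond them. The side picture shows the bar at (296,283) and the tote at (367,228). I'll zoom in next.

```bash
python3 - <<'E'
from h import *
T=imaging.capture('top');S=imaging.capture('side')
np.savez('cap0.npz',**{k+n:d[k] for n,d in(('T',T),('S',S)) for k in('pixels','mtx','view')})
def crop(d,x,y,w,h,n,k):
    c=d['pixels'][y:y+h,x:x+w];c=np.clip(c.astype(float)*1.6,0,255).astype(np.uint8)
    save(d,n,cv2.resize(c,None,fx=k,fy=k,interpolation=cv2.INTER_CUBIC))
crop(T,195,220,100,75,'c1',8);crop(T,355,230,110,90,'c2',6);crop(S,255,250,90,105,'c3',5);crop(S,325,185,85,80,'c4',7)
def bar(d,q):
    x=imaging.regions_of(q,d)[0];m=x['mask'];c,(w,h),a=cv2.minAreaRect(np.argwhere(m)[:,::-1].astype(np.float32));print(q,c,w,h,a)
bar(T,'scale_grip');bar(S,'scale_grip')
E
```

```text
scale_grip (234.82691955566406, 251.36538696289062) 59.03095626831055 19.611614227294922 11.309932708740234
scale_grip (293.6659851074219, 287.37762451171875) 28.922632217407227 54.49565124511719 14.931416511535645
```

View pics/c1.png

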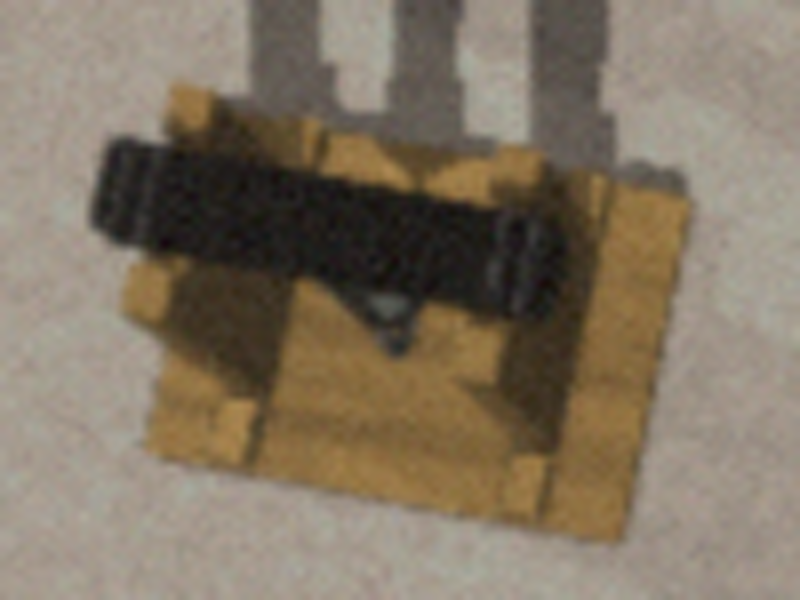

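View pics/c2.png

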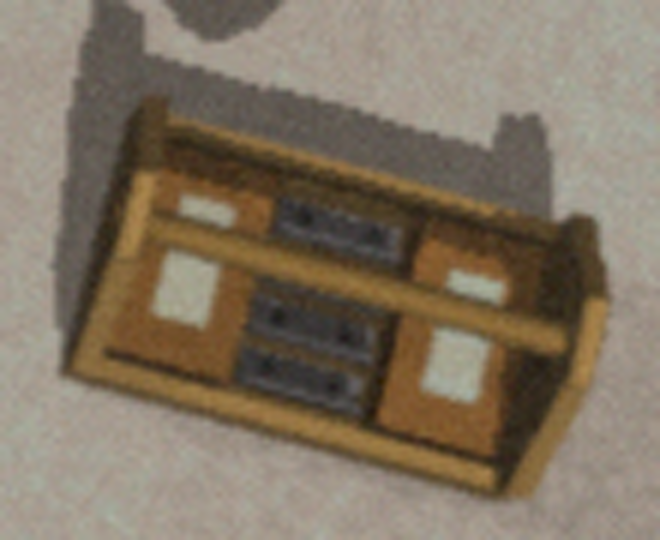

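View pics/c3.png

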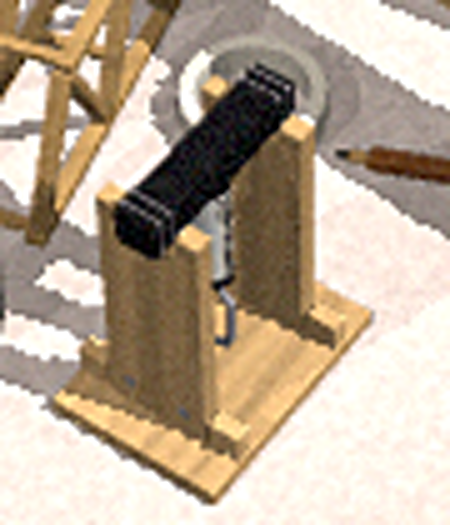

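View pics/c4.png

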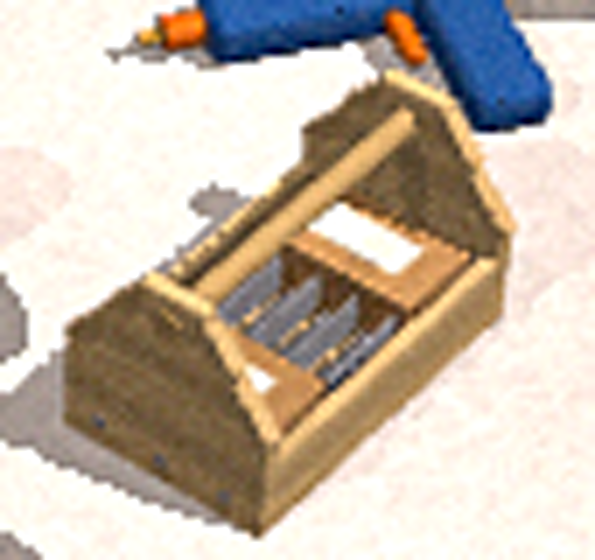

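```bash
cat > fit.py <<'E'
from h import *
from scipy.optimize import minimize
def hull_mask(d,P):
    q=proj(d,P); K=8
    m=np.zeros((480,640),np.uint8)
    h=cv2.convexHull(np.round(q*2**4).astype(np.int32))
    # supersampled soft mask over ROI
    x0,y0=np.floor(q.min(0)).astype(int)-6; x1,y1=np.ceil(q.max(0)).astype(int)+7
    M=np.zeros(((y1-y0)*K,(x1-x0)*K),np.uint8)
    hh=cv2.convexHull((((q+0.5-[x0,y0])*K)*16).astype(np.int32))
    cv2.fillConvexPoly(M,hh,255,cv2.LINE_8,4)
    s=cv2.resize(M,(x1-x0,y1-y0),interpolation=cv2.INTER_AREA)/255.
    o=np.zeros((480,640));o[y0:y1,x0:x1]=s;return o
def box(p,yaw,L):
    c,s=np.cos(yaw),np.sin(yaw);R=np.array([[c,-s,0],[s,c,0],[0,0,1]])
    G=np.array([[i,j,k] for i in(-.5,.5) for j in(-.5,.5) for k in(-.5,.5)])*L
    return G@R.T+p
def fitbox(views,masks,p0,yaw,L):
    def f(v): return sum(np.sum((hull_mask(d,box(v[:3],v[3],L))-m)**2) for d,m in zip(views,masks))
    best=None
    for s in range(3):
        x0=np.r_[p0,yaw] if best is None else best.x
        sim=np.vstack([x0]+[x0+e for e in np.diag([.008,.008,.008,.06])])
        b=minimize(f,x0,method='Nelder-Mead',options=dict(initial_simplex=sim,xatol=1e-5,fatol=.01,maxiter=600))
        if best is None or b.fun<best.fun:best=b
    return best.x,best.fun
E
python3 - <<'E'
from fit import *
np.set_printoptions(precision=4,suppress=True)
z=np.load('cap0.npz')
T={k:z[k+'T'] for k in('pixels','mtx','view')};S={k:z[k+'S'] for k in('pixels','mtx','view')}
D={}
for n,d,uv in(('T',T,(236,248)),('S',S,(295,285))):
    g=d['pixels'].max(2)
    m=(g<38).astype(np.uint8)
    x,y=uv; w=np.zeros_like(m);w[y-35:y+35,x-40:x+40]=1;m*=w
    m=cv2.morphologyEx(m,cv2.MORPH_CLOSE,np.ones((3,3)))
    nn,l,st,ce=cv2.connectedComponentsWithStats(m)
    i=1+np.argmax(st[1:,4]);m=(l==i);D[n]=m.astype(float)
    o=d['pixels'][y-35:y+35,x-40:x+40].copy();mm=m[y-35:y+35,x-40:x+40]
    o[mm]=o[mm]//2+[120,0,0]
    save(d,'m'+n,cv2.resize(o,None,fx=6,fy=6,interpolation=cv2.INTER_NEAREST));print(st[i])
p0=atz(T,(236.5,248.5),.188);print(p0)
for q in (-.2,):
    v,f=fitbox([T,S],[D['T'],D['S']],np.r_[p0[:2],.175],q,[.026,.124,.026]);print(v,np.degrees(v[3]),f)
a=tri(T,(380,267.5),S,(354.3,226.4));b=tri(T,(449.2,285.8),S,(382.9,201.9));print(a,b,(a[0]+b[0])/2,np.linalg.norm(a[0]-b[0]),np.degrees(np.arctan2(*(a[0]-b[0])[:2])))
E
```

```text
[207 234  61  37 970]
[278 263  36  39 543]
[0.5409 0.1701 0.188 ]
[ 0.5431  0.17    0.1697 -0.208 ] -11.919891473608176 251.87549404075355
(array([ 0.5007, -0.1422,  0.1092]), np.float64(0.00934368777610517)) (array([ 0.4603, -0.2996,  0.0921]), np.float64(0.004766734999549424)) [ 0.4805 -0.2209  0.1006] 0.16345570574045615 14.391179080263614
```

View pics/mT.png

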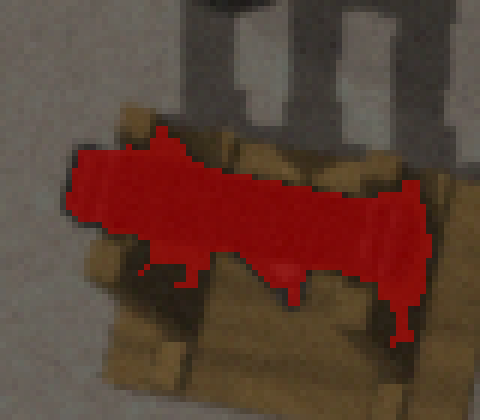

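View pics/mS.png

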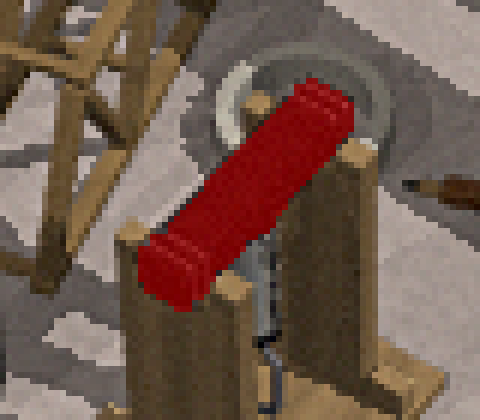

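```bash
cat > f2.py <<'E'
from fit import *
from scipy.optimize import least_squares
np.set_printoptions(precision=4,suppress=True)
z=np.load('cap0.npz')
T={k:z[k+'T'] for k in('pixels','mtx','view')};S={k:z[k+'S'] for k in('pixels','mtx','view')}
D={}
for n,d,uv,th in(('T',T,(236,248),28),('S',S,(295,285),38)):
    p=d['pixels'].astype(int);m=((p.max(2)<th)&(p[...,0]-p[...,2]<10)).astype(np.uint8)
    x,y=uv; w=np.zeros_like(m);w[y-35:y+35,x-40:x+40]=1;m*=w
    m=cv2.morphologyEx(cv2.morphologyEx(m,cv2.MORPH_CLOSE,np.ones((3,3))),cv2.MORPH_OPEN,np.ones((5,5)))
    nn,l,st,ce=cv2.connectedComponentsWithStats(m)
    m=(l==1+np.argmax(st[1:,4]));D[n]=m.astype(float);print(m.sum())
v,f=fitbox([T,S],[D['T'],D['S']],np.r_[.541,.17,.175],-.2,[.026,.124,.026]);print(v,np.degrees(v[3]),f)
for dd,n in((T,'T'),(S,'S')):
    vv,f=fitbox([dd],[D[n]],v[:3],v[3],[.026,.124,.026]);print(n,vv,f)
for d,n,(x,y,w,h),k in((T,'T',(355,230,110,90),7),(S,'S',(325,185,85,80),7)):
    p=d['pixels'][y:y+h,x:x+w];im=np.clip(cv2.resize(p,None,fx=k,fy=k,interpolation=cv2.INTER_CUBIC).astype(float)*1.5,0,255).astype(np.uint8)
    for (tx,ty,ya),c in (((.4805,-.2209,-14.2),(255,0,0)),):
        import sys
        if len(sys.argv)>1: tx,ty,ya=map(float,sys.argv[1:4])
        a=np.radians(ya);R=np.array([[np.cos(a),-np.sin(a)],[np.sin(a),np.cos(a)]])
        def L(P):
            P=np.array(P,float);P[:,:2]=P[:,:2]@R.T+[tx,ty]
            q=(proj(d,P)+.5-[x,y])*k
            cv2.polylines(im,[np.round(q).astype(int)],False,c,1,cv2.LINE_AA)
        A,B=.055,.092
        for zz in(0,.04): L([[A,B,zz],[A,-B,zz],[-A,-B,zz],[-A,B,zz],[A,B,zz]])
        for e in(-.007,.007): L([[e,-.082,.095],[e,.082,.095]])
        for e in(-.007,.007): L([[0,-.082,.095+e],[0,.082,.095+e]])
        for e in(-B,-.082,.082,B): L([[-A,e,.04],[-.02,e,.112],[.02,e,.112],[A,e,.04]])
    save(d,'w'+n,im)
E
python3 f2.py
```

```text
684
519
[ 0.5436  0.1713  0.1691 -0.2209] -12.658366804774987 211.88659746251443
T [ 0.5586  0.1849  0.0877 -0.2154] 58.12293733179546
S [ 0.542   0.1671  0.1689 -0.1624] 77.51627835447904
```

View pics/wT.png

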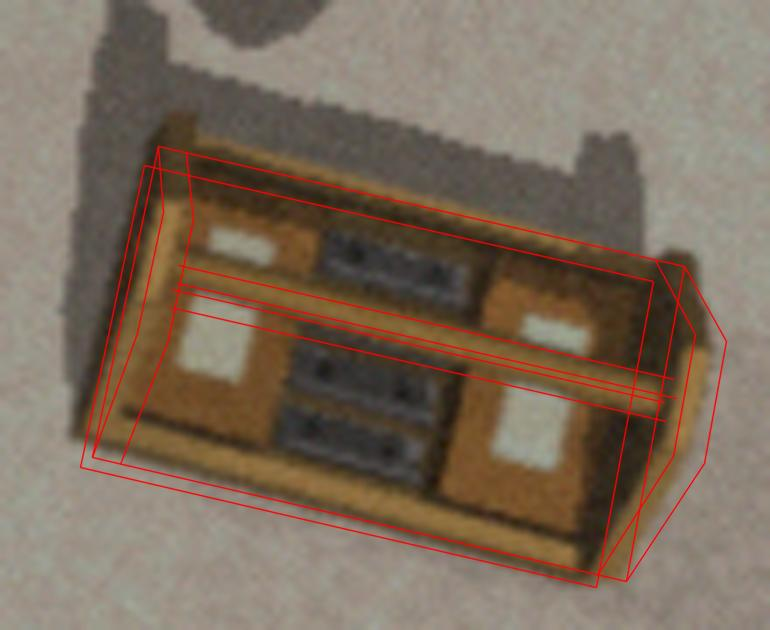

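View pics/wS.png

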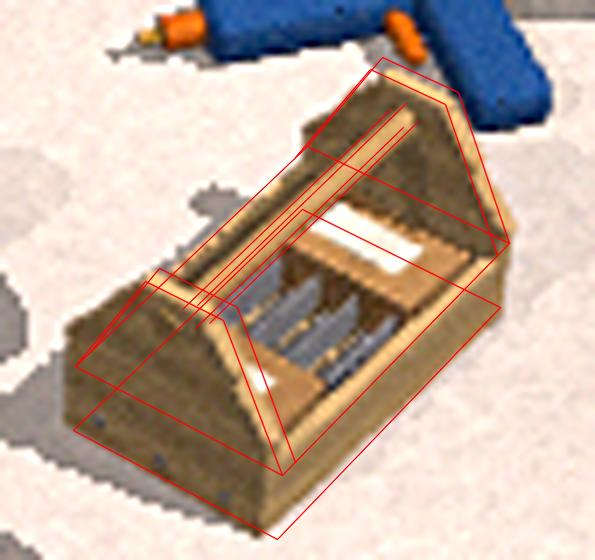

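The wireframe is about 5 mm off in x and y, so I'll adjust it.

```bash
python3 f2.py 0.4865 -0.2175 -13.7
```

```text
684
519
[ 0.5436  0.1713  0.1691 -0.2209] -12.658366804774987 211.88659746251443
T [ 0.5586  0.1849  0.0877 -0.2154] 58.12293733179546
S [ 0.542   0.1671  0.1689 -0.1624] 77.51627835447904
```

View pics/wT.png

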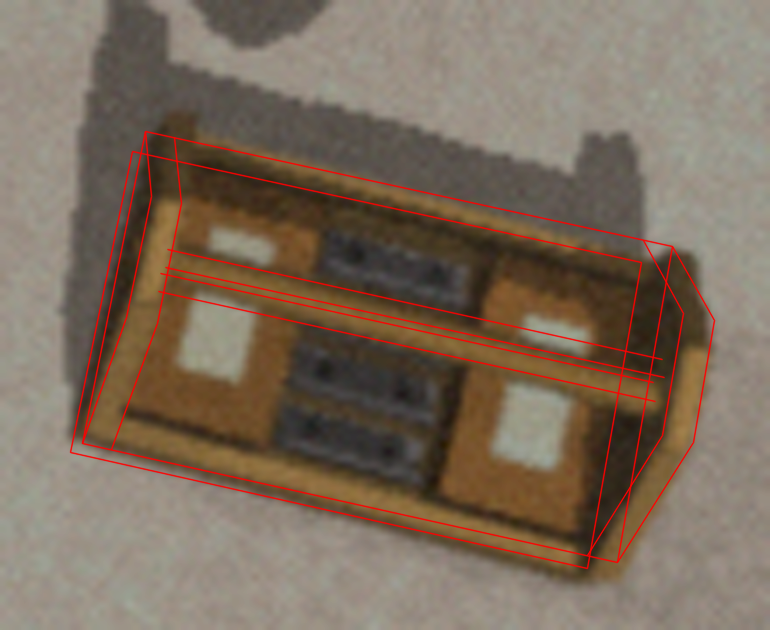

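View pics/wS.png

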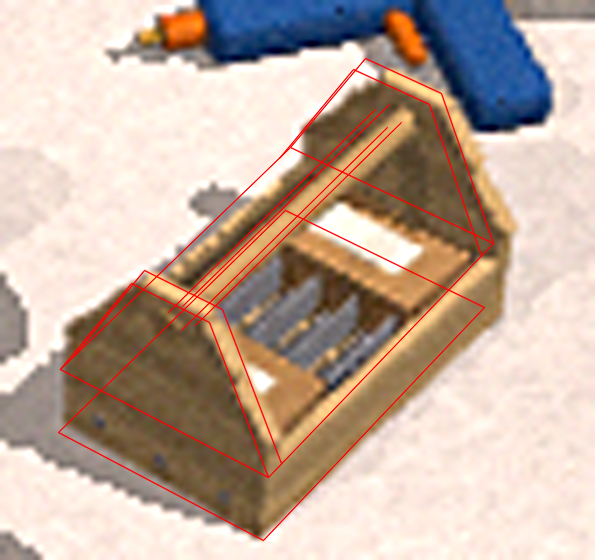

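```bash
cat > f3.py <<'E'
from fit import *
from scipy.optimize import least_squares
np.set_printoptions(precision=4,suppress=True)
z=np.load('cap0.npz')
T={k:z[k+'T'] for k in('pixels','mtx','view')};S={k:z[k+'S'] for k in('pixels','mtx','view')}
uT=lambda a:np.array(a,float)/7-.5+[355,230]
uS=lambda a:np.array(a,float)/7-.5+[325,185]
A,B=.055,.092
pts=[(S,uS((66,424)),(A,B,0)),(S,uS((260,536)),(-A,B,0)),(S,uS((500,320)),(-A,-B,0)),
 (T,uT((660,393)),(0,-.082,.095)),(S,uS((410,115)),(0,-.082,.095))]
lines=[(T,[uT((185,255)),uT((655,392))],(0,.095)),(S,[uS((402,122)),uS((225,282))],(0,.095)),
 (T,[uT((195,135)),uT((655,262))],(A,.04)),(T,[uT((110,434)),uT((580,572))],(-A,.04))]
def tf(v,P):
    a=v[2];P=np.array(P,float);return np.array([np.cos(a)*P[0]-np.sin(a)*P[1]+v[0],np.sin(a)*P[0]+np.cos(a)*P[1]+v[1],P[2]])
def res(v,view=None,det=False):
    o=[]
    for d,u,P in pts:
        if view is None or d is view:o+=list(proj(d,tf(v,P))[0]-u)
    for d,us,(x,zz) in lines:
        if view is not None and d is not view:continue
        a,b=proj(d,[tf(v,(x,-.08,zz)),tf(v,(x,.08,zz))]);n=np.array([-(b-a)[1],(b-a)[0]]);n/=np.linalg.norm(n)
        o+=[(u-a)@n for u in us]
    return np.array(o)
for w in(None,T,S):
    s=least_squares(res,[.483,-.22,-.25],args=(w,),loss='soft_l1');print(s.x,np.degrees(s.x[2]),res(s.x,w))
E
python3 f3.py
```

```text
[ 0.4842 -0.2202 -0.2959] -16.955339334714253 [-0.834  -0.4422 -0.5446  0.062  -0.4892 -1.016   0.5966  1.04   -0.9677
  0.3584  1.5527  0.7861 -0.3705 -1.1038 -0.2172 -0.127   0.6976 -0.0097]
[ 0.486  -0.2188 -0.3007] -17.228513861635044 [-0.1132  0.4302  0.8318  0.3866 -0.8987 -0.497  -0.0104 -0.3927]
[ 0.4818 -0.22   -0.2959] -16.955596510140456 [-0.1219 -0.1773  0.2004  0.342   0.2314 -0.7648 -0.2339  0.6038  0.296
 -0.41  ]
```

```bash
cat > f4.py <<'E'
from fit import *
np.set_printoptions(precision=4,suppress=True)
z=np.load('cap0.npz')
T={k:z[k+'T'] for k in('pixels','mtx','view')};S={k:z[k+'S'] for k in('pixels','mtx','view')}
def L3(v): # polylines bar + rest
    a=v[2];c,s=np.cos(a),np.sin(a)
    def t(P):
        P=np.array(P,float);return np.c_[P[:,0]*c-P[:,1]*s+v[0],P[:,0]*s+P[:,1]*c+v[1],P[:,2]]
    o=[]
    for zz in(.162,.188):o.append(t([[-.013,-.062,zz],[.013,-.062,zz],[.013,.062,zz],[-.013,.062,zz],[-.013,-.062,zz]]))
    for zz in(0.012,):o.append(t([[-.055,-.075,zz],[.055,-.075,zz],[.055,.075,zz],[-.055,.075,zz],[-.055,-.075,zz]]))
    for y in(-.051,-.039,.039,.051):o.append(t([[-.032,y,.012],[-.032,y,.174],[-.018,y,.174],[-.018,y,.162],[.018,y,.162],[.018,y,.174],[.032,y,.174],[.032,y,.012]]))
    return o
import sys
v=[float(sys.argv[1]),float(sys.argv[2]),np.radians(float(sys.argv[3]))]
for d,n,(x,y,w,h),k in((T,'T',(195,220,100,75),8),(S,'S',(255,250,90,105),5.7)):
    im=np.clip(cv2.resize(d['pixels'][y:y+h,x:x+w],None,fx=k,fy=k,interpolation=cv2.INTER_CUBIC).astype(float)*2,0,255).astype(np.uint8)
    for i,l in enumerate(L3(v)):
        cv2.polylines(im,[np.round((proj(d,l)+.5-[x,y])*k).astype(int)],False,[(255,0,0),(255,0,0),(0,90,255)][i] if i<3 else (0,255,0),1,cv2.LINE_AA)
    save(d,'r'+n,im)
E
python3 f4.py .543 .1705 -12
```

```text
(no output)
```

View pics/rT.png

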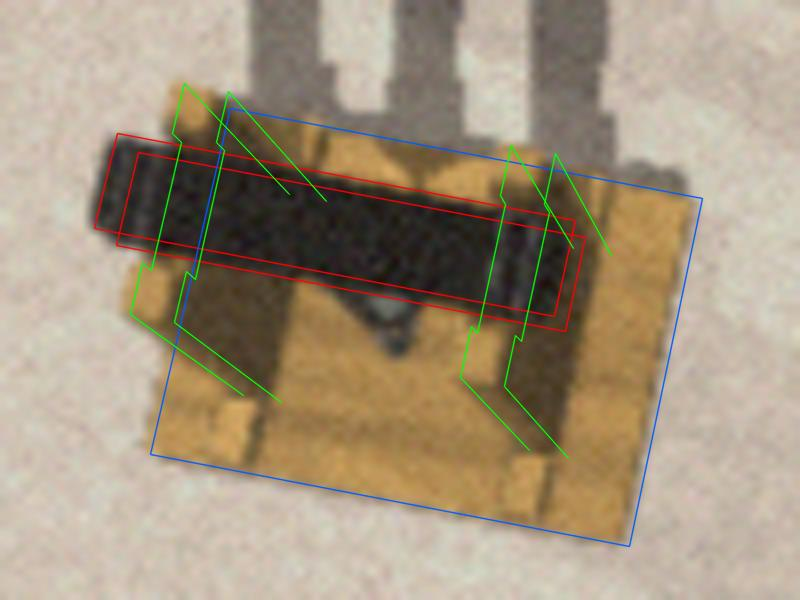

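View pics/rS.png

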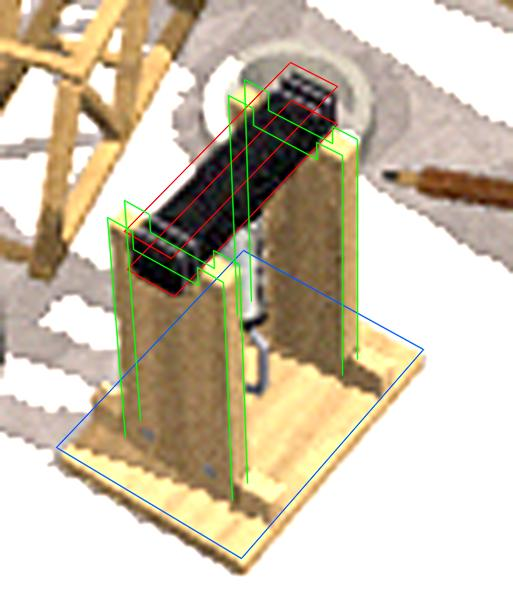

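```bash
cat >> f4.py <<'E'
d=S;(x,y,w,h),k=(275,285,40,45),14
for sg in(1,-1):
    im=np.clip(cv2.resize(d['pixels'][y:y+h,x:x+w],None,fx=k,fy=k,interpolation=cv2.INTER_CUBIC).astype(float)*2,0,255).astype(np.uint8)
    a=v[2];ex=np.array([np.cos(a),np.sin(a),0])*sg;o=np.array([v[0],v[1],.0354])
    P=[o+ex*X+np.array([0,0,Z]) for X,Z in((0,.049),(0,.045),(-.013,.035),(-.013,0),(-.009,-.008),(0,-.0104),(.009,-.008),(.0114,.008))]
    cv2.polylines(im,[np.round((proj(d,P)+.5-[x,y])*k).astype(int)],False,(255,0,0),1,cv2.LINE_AA);save(d,'k%d'%sg,im)
E
python3 f4.py .543 .171 -12.5; python3 -c "
import cv2,numpy as np;cv2.imwrite('pics/kk.png',cv2.resize(np.hstack([cv2.imread('pics/k1.png'),cv2.imread('pics/k-1.png')]),None,fx=.7,fy=.7))"
```

```text
(no output)
```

View pics/kk.png

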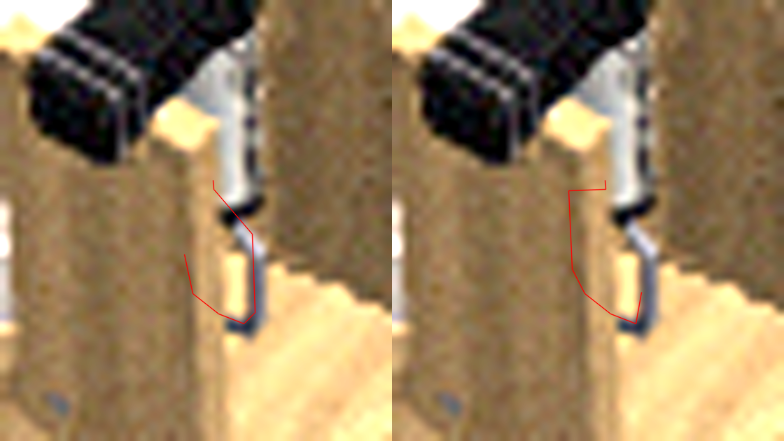

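```bash
cat >> h.py <<'E'
np.set_printoptions(precision=4,suppress=True)
def go(target,yaw_y,n=None,mm=0.045):
    """world target -> tool-axis total shift (with current orientation) & twist"""
    s=r.sense();R=np.array(s['ee_rot']);p=np.array(s['tcp_pos'])
    d=R.T@(np.array(target)-p);a=np.degrees(np.arctan2(R[1,1],R[0,1]))
    tw=-((yaw_y-a+180)%360-180);n=n or int(np.ceil(np.linalg.norm(d)/mm))
    print('t',round(s['time_s'],2),'tcp',p,'F',s['wrist_force'],'M',s['moment'],'w',round(s['gripper_width'],4))
    print('tool-x z',R[2,0],R[:2,0],'yawy',a,'twist need',tw,'total',d,'n',n,'per row',d/n)
E
python3 -c "
from h import *
go((.253,-.571,.31),167.5,8)"
```

```text
t 1.1 tcp [ 0.253  -0.5715  0.2366] F [ 0.1802  0.4304 -0.0543] M [-0.0414 -0.0128  0.0135] w 0.9968
tool-x z -0.9999999983555029 [ 0. -0.] yawy 113.87883480767992 twist need -53.62116519232006 total [-0.0734  0.0004  0.0002] n 8 per row [-0.0092  0.0001  0.    ]
```

>>> apply_moves(
  xyz=[
    [-0.01, 0, 0],
    [-0.01, 0, 0],
    [-0.01, 0, 0],
    [-0.01, 0, 0],
    [-0.01, 0, 0],
    [-0.01, 0, 0],
    [-0.01, 0, 0],
    [-0.01, 0, 0],
  ],
  twist=[-6.7, -6.7, -6.7, -6.7, -6.7, -6.7, -6.7, -6.7],
  claw=[1, 1, 1, 1, 1, 1, 1, 1],
)

```text
time_s: 1.9
tcp_pos: [0.2525, -0.5706, 0.3172]
ee_rot: [[-0.003, -0.984, 0.18], [0.004, 0.18, 0.984], [-1.0, 0.003, 0.004]]
wrist_force: [-0.2, 0.1, 0.7]
gripper_width: 1.0
```

```bash
python3 -c "
from h import *
go((.543,.171,.31),167.5)"
```

```text
t 1.9 tcp [ 0.2525 -0.5706  0.3172] F [-0.1707  0.0651  0.7326] M [-0.0362  0.0581 -0.0005] w 1.0003
tool-x z -0.9999864385509261 [-0.0027  0.0045] yawy 169.6321712495439 twist need 2.1321712495438874 total [ 0.0098 -0.1523  0.7817] n 18 per row [ 0.0005 -0.0085  0.0434]
```

>>> apply_moves(
  xyz=[
    [0, -0.008, 0.042],
    [0, -0.008, 0.042],
    [0, -0.008, 0.042],
    [0, -0.008, 0.042],
    [0, -0.008, 0.042],
    [0, -0.008, 0.042],
    [0, -0.008, 0.042],
    [0, -0.008, 0.042],
    [0, -0.008, 0.042],
    [0, -0.008, 0.042],
    [0, -0.008, 0.042],
    [0, -0.008, 0.042],
  ],
  twist=[0.2, 0.2, 0.2, 0.2, 0.2, 0.2, 0.2, 0.2, 0, 0, 0, 0],
  claw=[1, 1, 1, 1, 1, 1, 1, 1, 1, 1, 1, 1],
)

```text
time_s: 3.1
tcp_pos: [0.451, -0.0832, 0.3205]
ee_rot: [[0.005, -0.976, 0.215], [0.001, 0.215, 0.977], [-1.0, -0.005, 0.002]]
wrist_force: [0.8, -1.3, 0.6]
gripper_width: 0.998
```

```bash
python3 -c "
from h import *
go((.543,.171,.26),167.5)"
```

```text
t 3.1 tcp [ 0.451  -0.0832  0.3205] F [ 0.7729 -1.2852  0.6488] M [-0.0432 -0.0245  0.0143] w 0.9981
tool-x z -0.9999852460427437 [0.0054 0.0007] yawy 167.55534032072848 twist need 0.055340320728475945 total [ 0.0611 -0.0348  0.2679] n 7 per row [ 0.0087 -0.005   0.0383]
```

>>> apply_moves(
  xyz=[
    [0.005, -0.005, 0.038],
    [0.005, -0.005, 0.038],
    [0.005, -0.005, 0.038],
    [0.005, -0.005, 0.038],
    [0.005, -0.005, 0.038],
    [0.005, -0.005, 0.035],
    [0.005, -0.004, 0.02],
    [0, 0, 0],
    [0, 0, 0],
  ],
  twist=[0, 0, 0, 0, 0, 0, 0, 0, 0],
  claw=[1, 1, 1, 1, 1, 1, 1, 1, 1],
)

```text
time_s: 4.0
tcp_pos: [0.5399, 0.164, 0.2863]
ee_rot: [[0.01, -0.978, 0.207], [0.001, 0.207, 0.978], [-1.0, -0.009, 0.003]]
wrist_force: [-0.0, -0.4, -0.8]
gripper_width: 0.999
```

```bash
python3 -c "
from h import *
go((.543,.171,.24),167.5)"
```

```text
t 4.0 tcp [0.5399 0.164  0.2863] F [-0.027  -0.4405 -0.7993] M [0.0428 0.0701 0.0236] w 0.9995
tool-x z -0.999952001256602 [0.0097 0.001 ] yawy 168.0248380023986 twist need 0.5248380023986101 total [ 0.0464 -0.0011  0.0074] n 2 per row [ 0.0232 -0.0006  0.0037]
```

>>> apply_moves(
  xyz=[
    [0.015, 0, 0.004],
    [0.015, 0, 0.003],
    [0.012, 0, 0],
    [0, 0, 0],
    [0, 0, 0],
  ],
  twist=[0.25, 0.25, 0, 0, 0],
  claw=[1, 1, 1, 1, 1],
)

```text
time_s: 4.5
tcp_pos: [0.5415, 0.1659, 0.2459]
ee_rot: [[0.013, -0.975, 0.221], [0.002, 0.221, 0.975], [-1.0, -0.012, 0.005]]
wrist_force: [-0.0, -0.1, 0.2]
gripper_width: 0.995
```

```bash
python3 -c "
from h import *
go((.543,.171,.175),167.5)
T=imaging.capture('top');S=imaging.capture('side')
def crop(d,x,y,w,h,k):
    c=d['pixels'][y:y+h,x:x+w];c=np.clip(c.astype(float)*1.8,0,255).astype(np.uint8)
    return cv2.resize(c,(400,400),interpolation=cv2.INTER_CUBIC)
save(T,'g1',np.hstack([crop(T,185,190,100,100,4),crop(S,245,210,120,120,4)]))
go((.543,.171,.175),167.5)
"
```

```text
t 4.5 tcp [0.5415 0.1659 0.2459] F [-0.0257 -0.1222  0.2172] M [0.0146 0.0615 0.0279] w 0.9953
tool-x z -0.9999135311465475 [0.013  0.0019] yawy 167.21309986005696 twist need -0.2869001399430431 total [0.0709 0.0005 0.005 ] n 2 per row [0.0355 0.0003 0.0025]
t 4.6 tcp [0.5415 0.1662 0.246 ] F [-0.1527  0.2432 -0.3426] M [ 0.0158  0.1212 -0.026 ] w 1.0024
tool-x z -0.9999090080868187 [0.0133 0.0024] yawy 167.21506321911878 twist need -0.28493678088122465 total [0.0711 0.0005 0.0046] n 2 per row [0.0355 0.0003 0.0023]
```

View pics/g1.png

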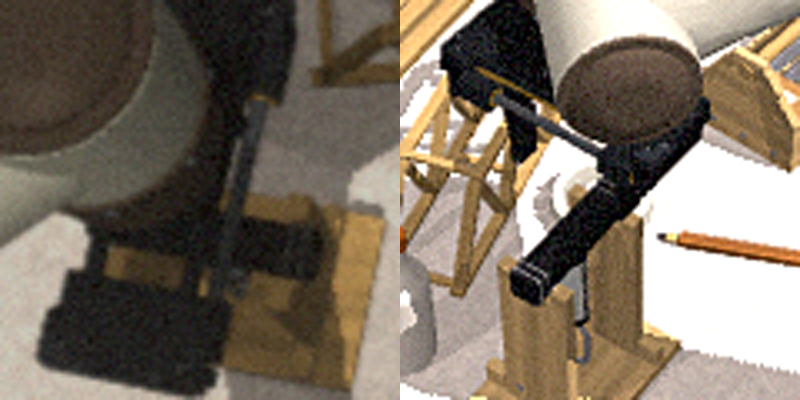

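>>> apply_moves(
  xyz=[
    [0.03, 0, 0.003],
    [0.025, 0, 0.003],
    [0.015, 0, 0],
  ],
  twist=[-0.2, 0, 0],
  claw=[1, 1, 1],
)

```text
time_s: 4.9
tcp_pos: [0.5473, 0.1734, 0.1803]
ee_rot: [[0.025, -0.976, 0.218], [0.009, 0.218, 0.976], [-1.0, -0.023, 0.014]]
wrist_force: [-0.9, 0.3, -0.2]
gripper_width: 1.0
```

```bash
python3 -c "
from h import *
go((.543,.171,.175),167.5)
for i in range(4):imaging.capture('top')
go((.543,.171,.172),167.5)
"
```

```text
t 4.9 tcp [0.5473 0.1734 0.1803] F [-0.9375  0.3075 -0.2327] M [ 0.0099  0.1493 -0.0415] w 1.0002
tool-x z -0.9996422254159149 [0.0253 0.0086] yawy 167.41543315599557 twist need -0.08456684400442782 total [ 0.0052  0.0038 -0.0034] n 1 per row [ 0.0052  0.0038 -0.0034]
t 5.1 tcp [0.5478 0.1734 0.1818] F [ 0.4087 -0.1197  0.0884] M [0.0073 0.1311 0.0372] w 1.0037
tool-x z -0.9996179612718751 [0.0263 0.0085] yawy 167.4296542223819 twist need -0.07034577761808691 total [ 0.0097  0.0044 -0.0036] n 1 per row [ 0.0097  0.0044 -0.0036]
```

>>> apply_moves(
  xyz=[
    [-0.04, 0.0, 0],
    [-0.03, 0, 0],
  ],
  twist=[0, 0],
  claw=[1, 1],
)

```text
time_s: 5.3
tcp_pos: [0.5449, 0.172, 0.2518]
ee_rot: [[0.021, -0.976, 0.218], [0.005, 0.218, 0.976], [-1.0, -0.019, 0.01]]
wrist_force: [0.1, 0.6, 0.9]
gripper_width: 0.998
```

```bash
python3 -c "
from h import *
go((.543,.171,.175),167.5)
for i in range(2):imaging.capture('top')
go((.543,.171,.175),167.5)
"
```

```text
t 5.3 tcp [0.5449 0.172  0.2518] F [0.0812 0.55   0.9111] M [0.0914 0.0347 0.0094] w 0.9984
tool-x z -0.9997678568971737 [0.0209 0.0052] yawy 167.41557125292678 twist need -0.08442874707321835 total [ 0.0768  0.0031 -0.0021] n 2 per row [ 0.0384  0.0015 -0.0011]
t 5.4 tcp [0.5465 0.1729 0.2549] F [-0.8128  0.3877  1.3014] M [0.0717 0.0633 0.089 ] w 0.9972
tool-x z -0.999561646904689 [0.0281 0.0093] yawy 167.41972238940872 twist need -0.08027761059128125 total [ 0.0797  0.0051 -0.0038] n 2 per row [ 0.0399  0.0025 -0.0019]
```

>>> apply_moves(
  xyz=[
    [0.01, 0.0, 0],
    [0.01, 0, 0],
    [0.01, 0, 0],
    [0.01, 0, 0],
  ],
  twist=[0, 0, 0, 0],
  claw=[1, 1, 1, 1],
)

```text
time_s: 5.8
tcp_pos: [0.548, 0.1735, 0.2142]
ee_rot: [[0.032, -0.976, 0.218], [0.012, 0.218, 0.976], [-0.999, -0.029, 0.019]]
wrist_force: [0.8, 0.7, 0.4]
gripper_width: 1.001
```

```bash
python3 -c "
from h import *
go((.543,.171,.175),167.5)
for i in range(2):imaging.capture('top')
go((.543,.171,.175),167.5)
"
```

```text
t 5.8 tcp [0.548  0.1735 0.2142] F [0.8288 0.6582 0.3871] M [0.0216 0.1422 0.0003] w 1.0013
tool-x z -0.999408679077708 [0.0321 0.0124] yawy 167.4001703601625 twist need -0.09982963983750892 total [ 0.039   0.0055 -0.0043] n 1 per row [ 0.039   0.0055 -0.0043]
t 5.9 tcp [0.5471 0.1731 0.2128] F [-0.591  -0.8191  0.2873] M [-0.0124  0.1685  0.0184] w 0.9997
tool-x z -0.9995447161943614 [0.0283 0.0105] yawy 167.38199051584263 twist need -0.11800948415736912 total [ 0.0376  0.0045 -0.0035] n 1 per row [ 0.0376  0.0045 -0.0035]
```

>>> apply_moves(
  xyz=[
    [-0.02, 0, 0],
    [-0.02, 0, 0],
    [-0.02, 0, 0],
    [-0.02, 0, 0],
  ],
  twist=[0, 0, 0, 0],
  claw=[1, 1, 1, 1],
)

```text
time_s: 6.3
tcp_pos: [0.5432, 0.1712, 0.2886]
ee_rot: [[0.016, -0.976, 0.218], [0.003, 0.218, 0.976], [-1.0, -0.015, 0.006]]
wrist_force: [-0.3, 0.0, -0.1]
gripper_width: 1.003
```

```bash
python3 -c "
from h import *
go((.543,.171,.175),167.5)
for i in range(4):
  imaging.capture('top');s=r.sense();print(s['tcp_pos'],s['ee_rot'][:2,0],s['joint_velocities'])
"
```

```text
t 6.3 tcp [0.5432 0.1712 0.2886] F [-0.2742  0.0492 -0.0909] M [0.0688 0.1026 0.0159] w 1.003
tool-x z -0.9998664339961483 [0.0161 0.0026] yawy 167.38689834200107 twist need -0.11310165799892502 total [ 0.1135  0.0019 -0.0009] n 3 per row [ 0.0378  0.0006 -0.0003]
[0.5449 0.1716 0.2927] [0.0231 0.0047] [-0.0573 -0.1464 -0.942   0.3395  5.1942  0.0675]
[0.5447 0.1718 0.2911] [0.0225 0.0055] [-0.0156  1.2859 -3.6166 -1.7894  1.8838  0.0065]
[0.5438 0.1716 0.2892] [0.0191 0.0047] [-0.0576  1.1197 -2.8155 -1.1299  0.2472 -0.0496]
[0.5431 0.1713 0.2878] [0.0166 0.0037] [ 0.0684  0.7859 -1.5906 -0.234  -0.0924 -0.0293]
```

>>> apply_moves(
  xyz=[
    [-0.02, 0, 0],
    [-0.02, 0, 0],
    [-0.02, 0, 0],
    [-0.02, 0, 0],
    [-0.02, 0, 0],
  ],
  twist=[0, 0, 0, 0, 0],
  claw=[1, 1, 1, 1, 1],
)

```text
time_s: 7.0
tcp_pos: [0.5383, 0.17, 0.3782]
ee_rot: [[-0.006, -0.976, 0.219], [-0.007, 0.219, 0.976], [-1.0, 0.004, -0.008]]
wrist_force: [0.1, -0.1, 0.7]
gripper_width: 0.999
```

```bash
cat >> h.py <<'E'
def settle(n=8):
    for i in range(n): imaging.capture('side')
    s=r.sense();print('settled',s['tcp_pos'],'tilt',s['ee_rot'][:2,0],'F',s['wrist_force'],'v',np.abs(s['joint_velocities']).max())
E
python3 -c "
from h import *
settle();go((.543,.171,.175),167.5)
"
```

```text
settled [0.5384 0.1699 0.3778] tilt [-0.0049 -0.0064] F [ 0.9717 -1.357   0.045 ] v 0.5317842431394979
t 7.4 tcp [0.5384 0.1699 0.3778] F [ 0.9717 -1.357   0.045 ] M [ 0.0367  0.0233 -0.0279] w 0.9985
tool-x z -0.9999675444111559 [-0.0049 -0.0064] yawy 167.32597761714482 twist need -0.1740223828551848 total [ 0.2028 -0.0049  0.0035] n 5 per row [ 0.0406 -0.001   0.0007]
```

>>> apply_moves(
  xyz=[
    [0.05, 0, 0],
  ],
  twist=[0],
  claw=[1],
)

```text
time_s: 7.5
tcp_pos: [0.5414, 0.1707, 0.335]
ee_rot: [[0.009, -0.976, 0.219], [-0.001, 0.219, 0.976], [-1.0, -0.009, 0.001]]
wrist_force: [1.8, 0.5, -0.5]
gripper_width: 0.999
```

```bash
python3 -c "
from h import *
settle();go((.543,.171,.175),167.5)
"
```

```text
settled [0.5395 0.1703 0.3322] tilt [-0.0001 -0.004 ] F [-0.8668 -0.1963  0.5068] v 0.8658621765574049
t 7.9 tcp [0.5395 0.1703 0.3322] F [-0.8668 -0.1963  0.5068] M [0.0102 0.0953 0.0391] w 1.001
tool-x z -0.9999920262190178 [-0.0001 -0.004 ] yawy 167.33709241055084 twist need -0.16290758944916206 total [ 0.1572 -0.0031  0.0021] n 4 per row [ 0.0393 -0.0008  0.0005]
```

>>> apply_moves(
  xyz=[
    [0.05, -0.001, 0.001],
  ],
  twist=[0],
  claw=[1],
)

```text
time_s: 8.0
tcp_pos: [0.5456, 0.1729, 0.2908]
ee_rot: [[0.019, -0.976, 0.218], [0.004, 0.218, 0.976], [-1.0, -0.017, 0.008]]
wrist_force: [1.3, 0.7, -0.7]
gripper_width: 1.0
```

```bash
python3 -c "
from h import *
settle(8);go((.543,.171,.175),167.5)
"
```

```text
settled [0.5418 0.1714 0.2846] tilt [ 0.0039 -0.0022] F [0.3491 0.3474 0.4741] v 0.8641203703724816
t 8.4 tcp [0.5418 0.1714 0.2846] F [0.3491 0.3474 0.4741] M [0.091  0.1058 0.0286] w 0.998
tool-x z -0.9999901920255052 [ 0.0039 -0.0022] yawy 167.3494373827594 twist need -0.1505626172406096 total [ 0.1096 -0.0008  0.    ] n 3 per row [ 0.0365 -0.0003  0.    ]
```

>>> apply_moves(
  xyz=[
    [0.05, -0.001, 0.001],
  ],
  twist=[0],
  claw=[1],
)

```text
time_s: 8.5
tcp_pos: [0.5482, 0.1742, 0.2429]
ee_rot: [[0.022, -0.976, 0.217], [0.006, 0.218, 0.976], [-1.0, -0.02, 0.01]]
wrist_force: [0.5, 0.8, 0.4]
gripper_width: 0.998
```

```bash
python3 -c "
from h import *
settle(8);go((.543,.171,.177),167.5)
"
```

```text
settled [0.5442 0.1725 0.2369] tilt [ 0.0074 -0.0005] F [ 0.1591 -0.3262  0.3781] v 0.8010942341922817
t 8.9 tcp [0.5442 0.1725 0.2369] F [ 0.1591 -0.3262  0.3781] M [0.0246 0.0693 0.0411] w 0.9993
tool-x z -0.9999728470923706 [ 0.0074 -0.0005] yawy 167.36427247295387 twist need -0.13572752704612867 total [ 0.0599  0.0013 -0.0018] n 2 per row [ 0.0299  0.0006 -0.0009]
```

>>> apply_moves(
  xyz=[
    [0.035, 0.001, -0.001],
  ],
  twist=[0],
  claw=[1],
)

```text
time_s: 9.0
tcp_pos: [0.5471, 0.1736, 0.2079]
ee_rot: [[0.02, -0.976, 0.217], [0.005, 0.217, 0.976], [-1.0, -0.019, 0.01]]
wrist_force: [0.8, 0.9, 0.1]
gripper_width: 0.999
```

```bash
python3 -c "
from h import *
settle(7);go((.543,.171,.172),167.5)
"
```

```text
settled [0.5442 0.1722 0.2037] tilt [0.0101 0.0006] F [ 0.4445  0.9113 -0.0235] v 0.436156913067244
t 9.35 tcp [0.5442 0.1722 0.2037] F [ 0.4445  0.9113 -0.0235] M [-0.024   0.0774 -0.0062] w 0.9978
tool-x z -0.9999488696625597 [0.0101 0.0006] yawy 167.38981932493496 twist need -0.11018067506503826 total [ 0.0316  0.0012 -0.0015] n 1 per row [ 0.0316  0.0012 -0.0015]
```

>>> apply_moves(
  xyz=[
    [0.028, 0.001, -0.001],
  ],
  twist=[0],
  claw=[1],
)

```text
time_s: 9.45
tcp_pos: [0.5466, 0.173, 0.1804]
ee_rot: [[0.021, -0.976, 0.217], [0.005, 0.217, 0.976], [-1.0, -0.019, 0.01]]
wrist_force: [0.0, -0.4, -0.1]
gripper_width: 0.999
```

```bash
python3 -c "
from h import *
settle(7);go((.543,.171,.172),167.5)
"
```

```text
settled [0.544  0.1718 0.177 ] tilt [0.0123 0.0015] F [-0.0095 -0.3034 -1.11  ] v 0.3459595354360193
t 9.8 tcp [0.544  0.1718 0.177 ] F [-0.0095 -0.3034 -1.11  ] M [ 0.074   0.0525 -0.0053] w 1.0023
tool-x z -0.9999236413001981 [0.0123 0.0015] yawy 167.40076221778293 twist need -0.0992377822170738 total [ 0.005   0.0009 -0.001 ] n 1 per row [ 0.005   0.0009 -0.001 ]
```

>>> apply_moves(
  xyz=[
    [0.005, 0.001, -0.001],
    [0, 0, 0],
  ],
  twist=[0, 0],
  claw=[0.6, 0],
)

```text
time_s: 10.0
tcp_pos: [0.5435, 0.1713, 0.1733]
ee_rot: [[0.015, -0.976, 0.218], [0.003, 0.218, 0.976], [-1.0, -0.014, 0.006]]
wrist_force: [-0.1, -0.2, 0.4]
gripper_width: 0.896
```

```bash
python3 -c "
from h import *
settle(7);go((.543,.171,.3),167.5)
settle(5);go((.543,.171,.3),167.5)
"
```

```text
settled [0.5438 0.1715 0.1735] tilt [0.0152 0.003 ] F [0.3494 0.0145 0.7709] v 0.12957015776584788
t 10.35 tcp [0.5438 0.1715 0.1735] F [0.3494 0.0145 0.7709] M [-0.022   0.1051 -0.0178] w 0.5867
tool-x z -0.9998796404344131 [0.0152 0.003 ] yawy 167.41619400766493 twist need -0.08380599233507269 total [-0.1265 -0.0011  0.0001] n 3 per row [-0.0422 -0.0004  0.    ]
settled [0.5438 0.1715 0.1734] tilt [0.0151 0.0029] F [ 0.0171 -0.1494 -0.7907] v 0.0358878719342513
t 10.6 tcp [0.5438 0.1715 0.1734] F [ 0.0171 -0.1494 -0.7907] M [ 0.0136  0.0807 -0.0378] w 0.3565
tool-x z -0.9998816108114035 [0.0151 0.0029] yawy 167.41579793996863 twist need -0.0842020600313731 total [-0.1266 -0.0011  0.0001] n 3 per row [-0.0422 -0.0004  0.    ]
```

```bash
python3 -c "
from h import *
settle(4);go((.543,.171,.3),167.5)
settle(4);go((.543,.171,.3),167.5)
"
```

```text
settled [0.5436 0.1715 0.1734] tilt [0.0146 0.0028] F [-1.1126  0.8329  1.3494] v 0.10371177563155573
t 10.8 tcp [0.5436 0.1715 0.1734] F [-1.1126  0.8329  1.3494] M [0.0573 0.4281 0.0064] w 0.291
tool-x z -0.9998888908761547 [0.0146 0.0028] yawy 167.4162954175136 twist need -0.08370458248640489 total [-0.1266 -0.0012  0.0001] n 3 per row [-0.0422 -0.0004  0.    ]
settled [0.5436 0.1715 0.1734] tilt [0.0147 0.0029] F [-1.5979  0.2818  1.5724] v 0.16706515649091683
t 11.0 tcp [0.5436 0.1715 0.1734] F [-1.5979  0.2818  1.5724] M [0.1393 0.5465 0.008 ] w 0.2943
tool-x z -0.9998872674736097 [0.0147 0.0029] yawy 167.40954882206444 twist need -0.09045117793556301 total [-0.1266 -0.0012  0.0002] n 3 per row [-0.0422 -0.0004  0.0001]
```

>>> apply_moves(
  xyz=[
    [-0.02, 0, 0],
  ],
  twist=[0],
  claw=[0],
)

```text
time_s: 11.1
tcp_pos: [0.5414, 0.1706, 0.1904]
ee_rot: [[0.008, -0.976, 0.219], [-0.0, 0.219, 0.976], [-1.0, -0.008, 0.002]]
wrist_force: [-0.2, -0.1, -2.5]
gripper_width: 0.297
```

```bash
python3 -c "
from h import *
settle(7);go((.543,.171,.345),167.5)
"
```

```text
settled [0.5428 0.1711 0.1923] tilt [0.013  0.0021] F [ 0.2788  1.1428 -2.3233] v 0.2278265265602514
t 11.45 tcp [0.5428 0.1711 0.1923] F [ 0.2788  1.1428 -2.3233] M [ 0.0083  0.1134 -0.0442] w 0.2939
tool-x z -0.9999136101308104 [0.013  0.0021] yawy 167.39930838594591 twist need -0.10069161405408522 total [-0.1527 -0.0021  0.0007] n 4 per row [-0.0382 -0.0005  0.0002]
```

>>> apply_moves(
  xyz=[
    [-0.05, 0, 0],
  ],
  twist=[0],
  claw=[0],
)

```text
time_s: 11.55
tcp_pos: [0.5376, 0.1692, 0.2344]
ee_rot: [[-0.004, -0.976, 0.22], [-0.005, 0.22, 0.976], [-1.0, 0.003, -0.006]]
wrist_force: [0.2, -0.3, -2.4]
gripper_width: 0.296
```

```bash
python3 -c "
from h import *
settle(7);go((.543,.171,.345),167.5)
"
```

```text
settled [0.5413 0.1707 0.2406] tilt [0.01   0.0009] F [ 0.024   0.9014 -2.3979] v 0.2540947905413115
t 11.9 tcp [0.5413 0.1707 0.2406] F [ 0.024   0.9014 -2.3979] M [0.0065 0.1488 0.0159] w 0.2969
tool-x z -0.9999498006803551 [0.01   0.0009] yawy 167.38404726343586 twist need -0.11595273656413951 total [-0.1044 -0.0026  0.001 ] n 3 per row [-0.0348 -0.0009  0.0003]
```

>>> apply_moves(
  xyz=[
    [-0.05, 0, 0],
    [-0.05, 0, 0],
    [-0.02, 0, 0],
  ],
  twist=[0, 0, 0],
  claw=[0, 0, 0],
)

```text
time_s: 12.2
tcp_pos: [0.5372, 0.169, 0.3543]
ee_rot: [[-0.009, -0.976, 0.219], [-0.01, 0.219, 0.976], [-1.0, 0.007, -0.011]]
wrist_force: [1.2, 0.3, -1.4]
gripper_width: 0.298
```

```bash
python3 -c "
from h import *
settle(7);go((.4505,-.2093,.35),163)
"
```

```text
settled [0.5355 0.1686 0.3485] tilt [-0.0176 -0.0128] F [-0.9465 -0.2845 -2.4909] v 0.693645933772804
t 12.55 tcp [0.5355 0.1686 0.3485] F [-0.9465 -0.2845 -2.4909] M [ 0.052  -0.0046  0.0123] w 0.2986
tool-x z -0.9997635686311916 [-0.0176 -0.0128] yawy 167.30603329016878 twist need 4.306033290168784 total [ 0.0048 -0.0001 -0.3873] n 9 per row [ 0.0005 -0.     -0.043 ]
```

>>> apply_moves(
  xyz=[
    [0, 0, -0.03],
    [0, 0, -0.042],
    [0, 0, -0.042],
    [0, 0, -0.042],
    [0, 0, -0.042],
    [0, 0, -0.042],
    [0, 0, -0.042],
    [0, 0, -0.042],
    [0, 0, -0.03],
    [0, 0, -0.015],
  ],
  twist=[0.5, 0.5, 0.5, 0.5, 0.5, 0.5, 0.5, 0.5, 0.3, 0],
  claw=[0, 0, 0, 0, 0, 0, 0, 0, 0, 0],
)

```text
time_s: 13.55
tcp_pos: [0.4335, -0.1988, 0.3405]
ee_rot: [[-0.046, -0.956, 0.288], [-0.019, 0.289, 0.957], [-0.999, 0.038, -0.031]]
wrist_force: [0.2, -0.3, -2.3]
gripper_width: 0.296
```

```bash
python3 -c "
from h import *
settle(8);go((.4505,-.2093,.35),163)
"
```

```text
settled [ 0.4353 -0.196   0.3416] tilt [-0.0431 -0.0186] F [-0.1502 -0.5341 -1.9216] v 0.23115136178986415
t 13.95 tcp [ 0.4353 -0.196   0.3416] F [-0.1502 -0.5341 -1.9216] M [ 0.0771 -0.0861  0.0007] w 0.2972
tool-x z -0.9988949459494956 [-0.0431 -0.0186] yawy 163.40065346166458 twist need 0.40065346166457516 total [-0.0087 -0.018  -0.0087] n 1 per row [-0.0087 -0.018  -0.0087]
```

>>> apply_moves(
  xyz=[
    [-0.01, -0.045, 0],
    [0, -0.045, 0],
    [0, -0.04, 0],
  ],
  twist=[0.2, 0, 0],
  claw=[0, 0, 0],
)

```text
time_s: 14.25
tcp_pos: [0.5586, -0.2303, 0.3477]
ee_rot: [[-0.045, -0.958, 0.283], [-0.018, 0.284, 0.959], [-0.999, 0.038, -0.03]]
wrist_force: [0.6, 0.8, -1.2]
gripper_width: 0.294
```

```bash
python3 -c "
from h import *
settle(8);go((.4505,-.2093,.35),163)
"
```

```text
settled [ 0.5563 -0.2305  0.3488] tilt [-0.0436 -0.0183] F [-0.5371 -0.2442 -1.0054] v 0.344193708855077
t 14.65 tcp [ 0.5563 -0.2305  0.3488] F [-0.5371 -0.2442 -1.0054] M [ 0.048  -0.0239 -0.0066] w 0.2952
tool-x z -0.9988811863526571 [-0.0436 -0.0183] yawy 163.44566771716575 twist need 0.4456677171657475 total [ 0.003   0.1074 -0.0098] n 3 per row [ 0.001   0.0358 -0.0033]
```

>>> apply_moves(
  xyz=[
    [-0.05, 0.05, -0.005],
  ],
  twist=[0.4],
  claw=[0],
)

```text
time_s: 14.75
tcp_pos: [0.5235, -0.2222, 0.3777]
ee_rot: [[-0.056, -0.955, 0.29], [-0.014, 0.291, 0.957], [-0.998, 0.05, -0.03]]
wrist_force: [-0.4, 1.1, -2.7]
gripper_width: 0.295
```

```bash
python3 -c "
from h import *
settle(7)
"
```

```text
settled [ 0.5235 -0.2231  0.3838] tilt [-0.0446 -0.0176] F [-0.2942 -0.4502 -2.5962] v 1.0240235210814543
```

>>> apply_moves(
  xyz=[
    [-0.05, 0.05, -0.003],
  ],
  twist=[0],
  claw=[0],
)

```text
time_s: 15.2
tcp_pos: [0.4914, -0.2133, 0.4123]
ee_rot: [[-0.061, -0.955, 0.29], [-0.013, 0.291, 0.957], [-0.998, 0.054, -0.03]]
wrist_force: [0.4, 0.1, -3.3]
gripper_width: 0.298
```

```bash
python3 -c "
from h import *
settle(8);go((.4505,-.2093,.35),163)
"
```

```text
settled [ 0.4909 -0.2142  0.419 ] tilt [-0.0478 -0.0168] F [-0.4343  0.1222 -1.5197] v 0.3945216941728882
t 15.6 tcp [ 0.4909 -0.2142  0.419 ] F [-0.4343  0.1222 -1.5197] M [ 0.0609 -0.0767  0.0279] w 0.2974
tool-x z -0.998713648061436 [-0.0478 -0.0168] yawy 163.05068489666368 twist need 0.050684896663682366 total [ 0.0708  0.0372 -0.0049] n 2 per row [ 0.0354  0.0186 -0.0025]
```

>>> apply_moves(
  xyz=[
    [0.05, 0, 0],
    [0.05, 0, 0],
    [0.01, 0, 0],
  ],
  twist=[0, 0, 0],
  claw=[0, 0, 0],
)

```text
time_s: 15.9
tcp_pos: [0.4873, -0.2167, 0.3073]
ee_rot: [[-0.046, -0.956, 0.291], [-0.017, 0.292, 0.956], [-0.999, 0.039, -0.03]]
wrist_force: [0.3, -0.5, -2.2]
gripper_width: 0.296
```

```bash
python3 -c "
from h import *
settle(8);go((.4505,-.2093,.35),163)
"
```

```text
settled [ 0.4914 -0.2178  0.316 ] tilt [-0.0297 -0.022 ] F [-0.4882 -0.6958 -2.9727] v 1.0814981127885492
t 16.3 tcp [ 0.4914 -0.2178  0.316 ] F [-0.4882 -0.6958 -2.9727] M [ 0.0952 -0.0364 -0.0565] w 0.2968
tool-x z -0.9993160429823188 [-0.0297 -0.022 ] yawy 163.09296841650402 twist need 0.09296841650402143 total [-0.033   0.0423 -0.0047] n 2 per row [-0.0165  0.0212 -0.0024]
```

>>> apply_moves(
  xyz=[
    [-0.05, 0.02, -0.002],
  ],
  twist=[0],
  claw=[0],
)

```text
time_s: 16.4
tcp_pos: [0.4736, -0.2122, 0.3558]
ee_rot: [[-0.042, -0.956, 0.29], [-0.018, 0.291, 0.957], [-0.999, 0.035, -0.029]]
wrist_force: [0.6, -0.2, -2.4]
gripper_width: 0.299
```

```bash
python3 -c "
from h import *
settle(7)
"
```

```text
settled [ 0.4746 -0.2131  0.3605] tilt [-0.0309 -0.0214] F [-0.6994 -0.5368 -2.2143] v 0.6079581395754342
```

>>> apply_moves(
  xyz=[
    [-0.05, 0.02, -0.002],
  ],
  twist=[0],
  claw=[0],
)

```text
time_s: 16.85
tcp_pos: [0.4562, -0.2072, 0.4]
ee_rot: [[-0.049, -0.956, 0.29], [-0.016, 0.291, 0.957], [-0.999, 0.042, -0.029]]
wrist_force: [1.4, -1.2, -2.5]
gripper_width: 0.295
```

```bash
python3 -c "
from h import *
settle(8);go((.4505,-.2093,.3),163)
"
```

```text
settled [ 0.4574 -0.2083  0.4062] tilt [-0.0343 -0.0207] F [-0.1269 -0.2081 -2.1411] v 0.4516401198146592
t 17.25 tcp [ 0.4574 -0.2083  0.4062] F [-0.1269 -0.2081 -2.1411] M [ 0.0528 -0.0177 -0.0237] w 0.2953
tool-x z -0.9991978102386025 [-0.0343 -0.0207] yawy 163.08444698851054 twist need 0.08444698851053545 total [0.1064 0.0035 0.0002] n 3 per row [0.0355 0.0012 0.0001]
```

>>> apply_moves(
  xyz=[
    [0.05, 0, 0],
    [0.05, 0, 0],
    [0.04, 0, 0],
  ],
  twist=[0, 0, 0],
  claw=[0, 0, 0],
)

```text
time_s: 17.55
tcp_pos: [0.4566, -0.2126, 0.2682]
ee_rot: [[-0.022, -0.957, 0.29], [-0.024, 0.29, 0.957], [-0.999, 0.014, -0.03]]
wrist_force: [1.9, -0.2, -2.7]
gripper_width: 0.294
```

```bash
python3 -c "
from h import *
settle(8);go((.4505,-.2093,.3),163)
"
```

```text
settled [ 0.459  -0.2131  0.2736] tilt [-0.015  -0.0261] F [-0.1002  0.0609 -1.5656] v 0.8558895428272804
t 17.95 tcp [ 0.459  -0.2131  0.2736] F [-0.1002  0.0609 -1.5656] M [0.1091 0.0466 0.0067] w 0.2931
tool-x z -0.9995467271091916 [-0.015  -0.0261] yawy 163.14602621722517 twist need 0.14602621722517029 total [-0.0263  0.0094  0.0004] n 1 per row [-0.0263  0.0094  0.0004]
```

```bash
cat >> h.py <<'E'
def look(n,t=(380,190,110,110),s=(310,150,120,120)):
    T=imaging.capture('top');S=imaging.capture('side')
    def crop(d,b):
        x,y,w,h=b;c=np.clip(d['pixels'][y:y+h,x:x+w].astype(float)*1.6,0,255).astype(np.uint8)
        return cv2.resize(c,(400,int(400*h/w)),interpolation=cv2.INTER_CUBIC)
    a,b=crop(T,t),crop(S,s);h=min(len(a),len(b));save(T,n,np.hstack([a[:h],b[:h]]));return T,S
E
python3 -c "
from h import *
look('t1',(355,210,110,150),(315,130,110,150))
"
```

```text
(no output)
```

View pics/t1.png

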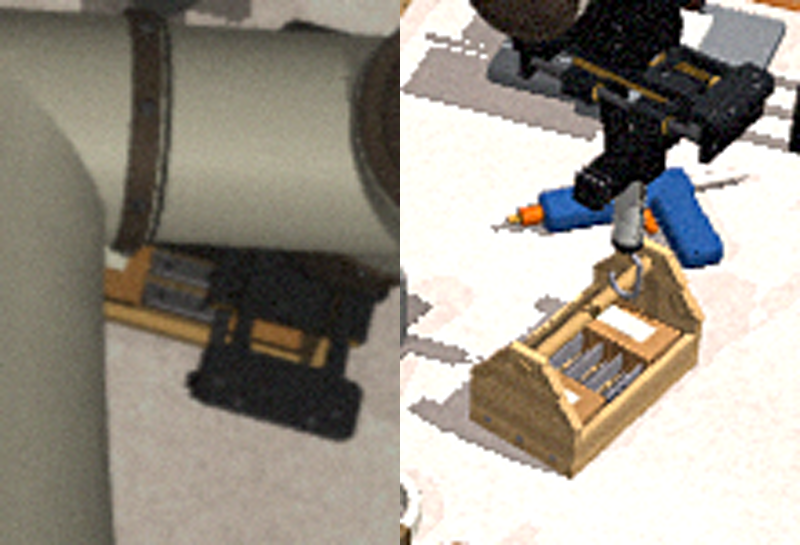

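```bash
cat >> h.py <<'E'
def Rz(a):
    a=np.radians(a);c,s=np.cos(a),np.sin(a);return np.array([[c,-s,0],[s,c,0],[0,0,1.]])
def toolR(tx,ty,yawy):
    x=np.array([tx,ty,-1.]);x/=np.linalg.norm(x);y=np.array([np.cos(np.radians(yawy)),np.sin(np.radians(yawy)),0]);y-=x*(x@y);y/=np.linalg.norm(y)
    return np.c_[x,y,np.cross(x,y)]
RG=toolR(.0147,.0029,167.41);PG=np.array([.5436,.1715,.1734])
RTS=RG.T@Rz(-12.6); OFF=RG.T@(np.array([.5436,.1715,.175])-PG)
def scale_pose():
    s=r.sense();R=np.array(s['ee_rot']);p=np.array(s['tcp_pos']);return R@RTS,p+R@OFF
def pt(X,Z,Y=0,ext=0):
    R,g=scale_pose();return g+R@np.array([X,Y,-.1396-ext+Z])
HP=((0,.049),(0,.045),(-.013,.035),(-.013,0),(-.009,-.008),(0,-.0104),(.009,-.008),(.0114,.008))
TOTE=(.484,-.2195,-17.)
def draw(n,d,b,k,ext=0,tote=TOTE,dz=0):
    x,y,w,h=b
    im=np.clip(cv2.resize(d['pixels'][y:y+h,x:x+w],None,fx=k,fy=k,interpolation=cv2.INTER_CUBIC).astype(float)*1.6,0,255).astype(np.uint8)
    def L(P,c):cv2.polylines(im,[np.round((proj(d,np.array(P))+.5-[x,y])*k).astype(int)],False,c,1,cv2.LINE_AA)
    L([pt(X,Z,0,ext) for X,Z in HP],(255,0,0))
    for e in(-.0115,.0115):L([pt(e,.1396-.013),pt(e,.1396-.091)],(255,0,0))
    R,g=scale_pose();L([g+R@np.array(q) for q in((-.013,-.062,.013),(.013,-.062,.013),(.013,.062,.013),(-.013,.062,.013),(-.013,-.062,.013))],(255,0,255))
    M=Rz(tote[2]);o=np.array([tote[0],tote[1],dz])
    for e in((-.007,0),(.007,0),(0,.007),(0,-.007)):L([o+M@np.array([e[0],t,.095+e[1]]) for t in(-.082,.082)],(0,0,255))
    for xx in(-.055,.055):
        for zz in (0,.04): L([o+M@np.array([xx,t,zz]) for t in(-.092,.092)],(0,160,0))
    for yy in(-.092,.092):L([o+M@np.array([t,yy,0]) for t in(-.055,.055)],(0,160,0))
    L([o+M@np.array([t,0,.095]) for t in(-.02,.02)],(0,255,255))
    save(d,n,im)
E
python3 -c "
from h import *
d=imaging.capture('side');draw('t2',d,(320,160,100,90),7)
print('seat',pt(0,0),'tip',pt(.014,.008),'R z',scale_pose()[0][:,2],'mouth',pt(0,.021));go((.4505,-.2093,.3),163)
"
```

```text
seat [ 0.4536 -0.2166  0.1345] tip [ 0.4672 -0.2204  0.1422] R z [0.0322 0.0272 0.9991] mouth [ 0.4543 -0.216   0.1555]
t 18.1 tcp [ 0.458  -0.2128  0.2724] F [ 0.3456 -0.8712 -2.1316] M [ 0.0458  0.0841 -0.0089] w 0.2972
tool-x z -0.9995264286674964 [-0.0174 -0.0254] yawy 163.13208368018468 twist need 0.1320836801846781 total [-0.0275  0.0085  0.0004] n 1 per row [-0.0275  0.0085  0.0004]
```

View pics/t2.png

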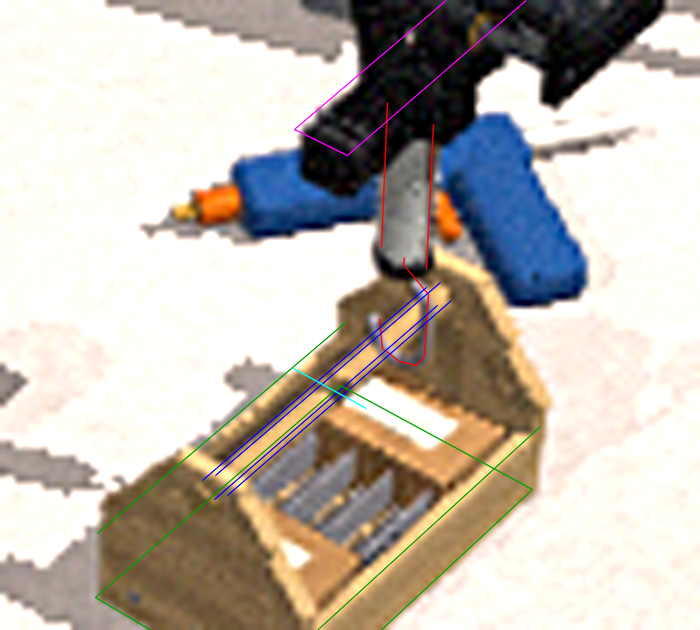

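>>> apply_moves(
  xyz=[
    [0.01, 0.009, 0.007],
  ],
  twist=[0.1],
  claw=[0],
)

```text
time_s: 18.2
tcp_pos: [0.4529, -0.2044, 0.264]
ee_rot: [[-0.013, -0.956, 0.292], [-0.027, 0.292, 0.956], [-1.0, 0.004, -0.029]]
wrist_force: [0.7, -0.3, -1.9]
gripper_width: 0.294
```

```bash
cat >> h.py <<'E'
def rel(tote=TOTE,ext=0):
    M=Rz(tote[2]);f=lambda p:M.T@(p-np.array([tote[0],tote[1],.095]))
    print('mouth rel dowel (tote frame)',f(pt(0,.021,0,ext)),'seat',f(pt(0,0,0,ext)),'tip',f(pt(.014,.008,0,ext)),'Rz',scale_pose()[0][:,2])
E
python3 -c "
from h import *
settle(6);rel();go((.45,-.205,.212),163)
"
```

```text
settled [ 0.4518 -0.2041  0.263 ] tilt [-0.0161 -0.0259] F [ 0.2459  0.0474 -1.6191] v 0.14463041797173964
mouth rel dowel (tote frame) [-0.0378  0.0012  0.0511] seat [-0.0383  0.0004  0.0301] tip [-0.0241  0.0007  0.0378] Rz [0.031  0.0277 0.9991]
t 18.5 tcp [ 0.4518 -0.2041  0.263 ] F [ 0.2459  0.0474 -1.6191] M [0.0442 0.0093 0.0248] w 0.2962
tool-x z -0.9995335633367479 [-0.0161 -0.0259] yawy 163.0467216564108 twist need 0.04672165641079573 total [0.051  0.0011 0.0001] n 2 per row [0.0255 0.0005 0.    ]
```

>>> apply_moves(
  xyz=[
    [0.03, 0.001, 0.001],
    [0.02, 0, 0],
  ],
  twist=[0, 0],
  claw=[0, 0],
)

```text
time_s: 18.7
tcp_pos: [0.4538, -0.2052, 0.216]
ee_rot: [[-0.006, -0.957, 0.291], [-0.028, 0.291, 0.956], [-1.0, -0.003, -0.029]]
wrist_force: [-0.6, 0.4, -2.8]
gripper_width: 0.296
```

```bash
python3 -c "
from h import *
settle(7);rel();go((.45,-.205,.212),163)
d=imaging.capture('side');draw('t3',d,(320,160,100,90),7)
"
```

```text
settled [ 0.455  -0.2055  0.2183] tilt [-0.0027 -0.0296] F [-0.6673  0.5796 -1.5376] v 0.3118932883794035
mouth rel dowel (tote frame) [-0.0327  0.0008  0.0064] seat [-0.0328  0.0001 -0.0146] tip [-0.0188  0.0004 -0.0067] Rz [0.0175 0.0314 0.9994]
t 19.05 tcp [ 0.455  -0.2055  0.2183] F [-0.6673  0.5796 -1.5376] M [0.0999 0.036  0.0042] w 0.2955
tool-x z -0.9995585828204772 [-0.0027 -0.0296] yawy 163.1126534285518 twist need 0.11265342855179483 total [ 0.0063  0.005  -0.0008] n 1 per row [ 0.0063  0.005  -0.0008]
```

View pics/t3.png

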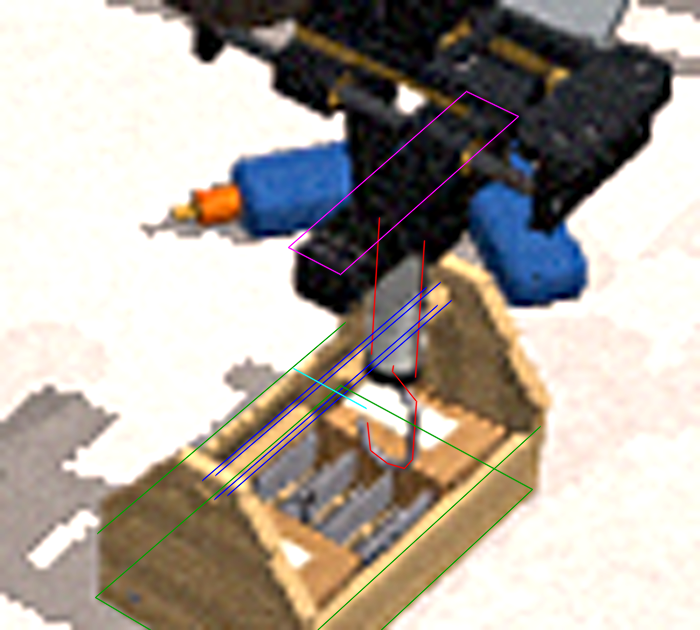

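>>> apply_moves(
  xyz=[
    [0.007, 0.0, 0.0],
  ],
  twist=[0],
  claw=[0],
)

```text
time_s: 19.2
tcp_pos: [0.4559, -0.2058, 0.2125]
ee_rot: [[0.001, -0.957, 0.29], [-0.03, 0.29, 0.956], [-1.0, -0.01, -0.029]]
wrist_force: [1.0, 0.8, -1.6]
gripper_width: 0.294
```

```bash
python3 -c "
from h import *
settle(6);rel();go((.45,-.205,.212),163)
"
```

```text
settled [ 0.4549 -0.2056  0.2112] tilt [-0.0028 -0.0295] F [ 0.6546 -0.1738 -1.9459] v 0.10637759114730708
mouth rel dowel (tote frame) [-0.0328  0.0006 -0.0007] seat [-0.033  -0.0001 -0.0217] tip [-0.0189  0.0002 -0.0138] Rz [0.0177 0.0313 0.9994]
t 19.5 tcp [ 0.4549 -0.2056  0.2112] F [ 0.6546 -0.1738 -1.9459] M [0.1148 0.0516 0.0181] w 0.299
tool-x z -0.9995597527868959 [-0.0028 -0.0295] yawy 163.11442492824236 twist need 0.11442492824235728 total [-0.0008  0.0049 -0.0008] n 1 per row [-0.0008  0.0049 -0.0008]
```

>>> apply_moves(
  xyz=[
    [0, -0.02, 0.0],
  ],
  twist=[0],
  claw=[0],
)

```text
time_s: 19.6
tcp_pos: [0.4725, -0.2111, 0.2116]
ee_rot: [[-0.004, -0.957, 0.291], [-0.029, 0.291, 0.956], [-1.0, -0.005, -0.029]]
wrist_force: [0.8, 0.8, -1.0]
gripper_width: 0.296
```

```bash
python3 -c "
from h import *
settle(6);rel();go((.45,-.205,.212),163)
d=imaging.capture('side');draw('t4',d,(320,160,100,90),7)
"
```

```text
settled [ 0.4735 -0.2113  0.2112] tilt [-0.0035 -0.0292] F [ 0.1568 -0.3453 -1.8315] v 0.3007221524550933
mouth rel dowel (tote frame) [-0.0134  0.0007 -0.0007] seat [-0.0136 -0.0001 -0.0217] tip [ 0.0005  0.0002 -0.0138] Rz [0.0184 0.031  0.9993]
t 19.9 tcp [ 0.4735 -0.2113  0.2112] F [ 0.1568 -0.3453 -1.8315] M [0.0931 0.0448 0.0846] w 0.2964
tool-x z -0.9995663074983443 [-0.0035 -0.0292] yawy 163.10823858145184 twist need 0.10823858145184317 total [-0.0009  0.0243 -0.0008] n 1 per row [-0.0009  0.0243 -0.0008]
```

View pics/t4.png

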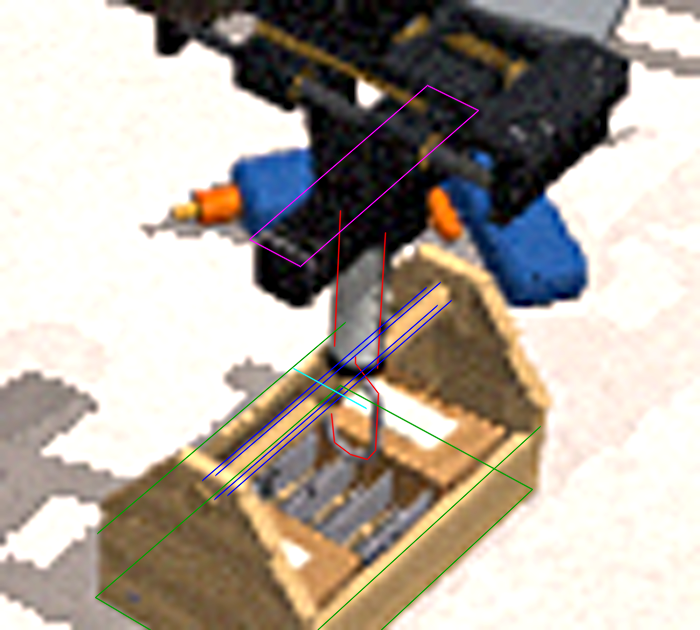

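>>> apply_moves(
  xyz=[
    [0, -0.015, 0.0],
  ],
  twist=[0],
  claw=[0],
)

```text
time_s: 20.05
tcp_pos: [0.4862, -0.2153, 0.2116]
ee_rot: [[-0.004, -0.957, 0.291], [-0.029, 0.291, 0.956], [-1.0, -0.004, -0.029]]
wrist_force: [0.6, 0.5, -1.6]
gripper_width: 0.298
```

```bash
python3 -c "
from h import *
settle(6);rel();go((.45,-.205,.212),163)
d=imaging.capture('side');draw('t5',d,(320,160,100,90),7)
"
```

```text
settled [ 0.4873 -0.2155  0.2113] tilt [-0.0036 -0.0292] F [ 0.5648 -0.2971 -2.2694] v 0.16966005417226152
mouth rel dowel (tote frame) [ 0.001   0.0007 -0.0006] seat [ 0.0008 -0.0001 -0.0216] tip [ 0.0149  0.0002 -0.0137] Rz [0.0184 0.031  0.9994]
t 20.35 tcp [ 0.4873 -0.2155  0.2113] F [ 0.5648 -0.2971 -2.2694] M [0.0399 0.0764 0.0135] w 0.3002
tool-x z -0.999567752204303 [-0.0036 -0.0292] yawy 163.10824780834506 twist need 0.10824780834505532 total [-0.0009  0.0388 -0.0008] n 1 per row [-0.0009  0.0388 -0.0008]
```

View pics/t5.png

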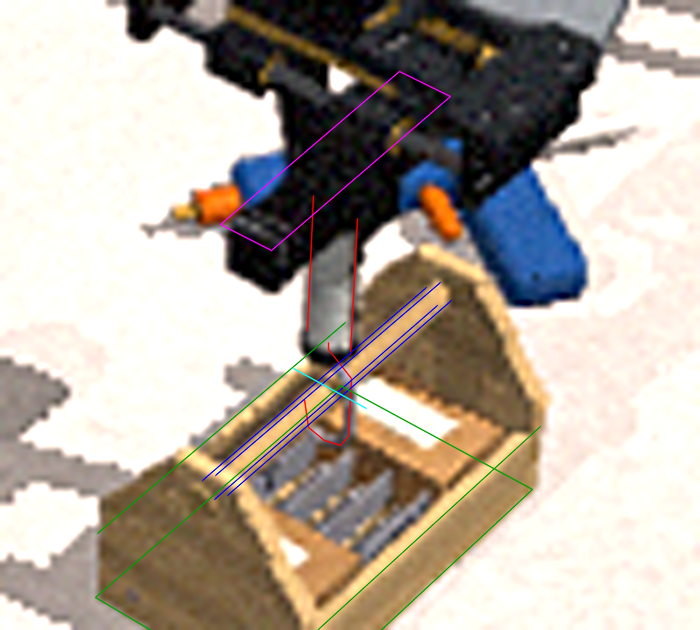

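>>> apply_moves(
  xyz=[
    [-0.003, -0.0005, 0],
    [-0.003, 0, 0],
    [-0.003, 0, 0],
    [-0.003, 0, 0],
    [-0.003, 0, 0],
    [-0.002, 0, 0],
    [-0.002, 0, 0],
  ],
  twist=[0, 0, 0, 0, 0, 0, 0],
  claw=[0, 0, 0, 0, 0, 0, 0],
)

```text
time_s: 21.1
tcp_pos: [0.4873, -0.2149, 0.2327]
ee_rot: [[-0.002, -0.957, 0.291], [-0.029, 0.29, 0.956], [-1.0, -0.006, -0.029]]
wrist_force: [0.1, 0.1, -2.7]
gripper_width: 0.297
```

```bash
python3 -c "
from h import *
settle(5);rel();go((.45,-.205,.212),163)
d=imaging.capture('side');draw('t6',d,(320,160,100,90),7)
"
```

```text
settled [ 0.4872 -0.2149  0.2323] tilt [-0.0027 -0.0292] F [ 1.5798  0.0704 -2.2444] v 0.06907420972357634
mouth rel dowel (tote frame) [0.0008 0.0013 0.0204] seat [ 0.0007  0.0006 -0.0006] tip [0.0147 0.0009 0.0073] Rz [0.0176 0.031  0.9994]
t 21.35 tcp [ 0.4872 -0.2149  0.2323] F [ 1.5798  0.0704 -2.2444] M [0.1035 0.0933 0.0133] w 0.2977
tool-x z -0.9995688993747115 [-0.0027 -0.0292] yawy 163.11505853498267 twist need 0.1150585349826656 total [ 0.0201  0.0386 -0.0008] n 1 per row [ 0.0201  0.0386 -0.0008]
```

View pics/t6.png

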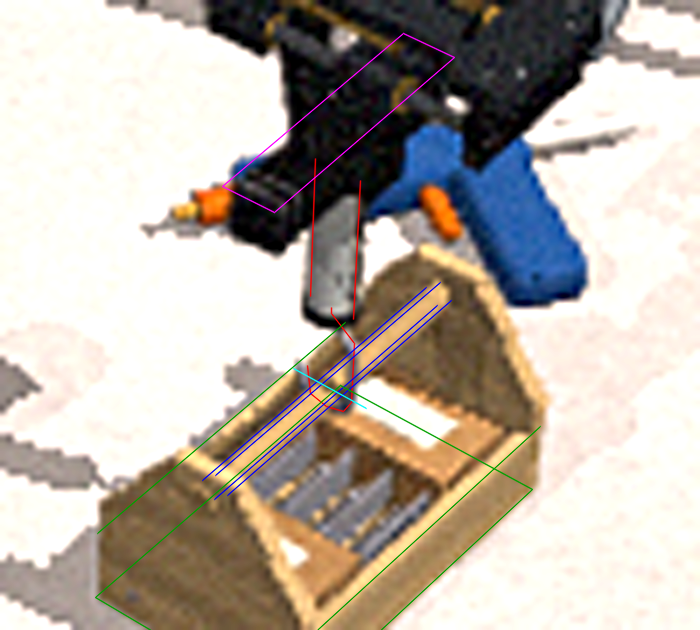

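>>> apply_moves(
  xyz=[
    [-0.001, 0, 0],
    [-0.0015, 0, 0],
    [-0.0015, 0, 0],
    [-0.0015, 0, 0],
    [-0.0015, 0, 0],
    [-0.0015, 0, 0],
    [-0.0015, 0, 0],
    [-0.0015, 0, 0],
    [-0.0015, 0, 0],
    [-0.0015, 0, 0],
    [-0.0015, 0, 0],
    [-0.001, 0, 0],
  ],
  twist=[0, 0, 0, 0, 0, 0, 0, 0, 0, 0, 0, 0],
  claw=[0, 0, 0, 0, 0, 0, 0, 0, 0, 0, 0, 0],
)

```text
time_s: 22.6
tcp_pos: [0.4864, -0.214, 0.2489]
ee_rot: [[-0.006, -0.957, 0.291], [-0.028, 0.291, 0.956], [-1.0, -0.002, -0.028]]
wrist_force: [0.3, -0.5, -3.8]
gripper_width: 0.295
```

```bash
cat >> h.py <<'E'
def fav(n=10):
    F=[];t=[]
    for i in range(n): imaging.capture('side');s=r.sense();F.append(s['wrist_force']);t.append(s['tcp_pos'][2])
    print('Favg',np.mean(F,0),'sd',np.std(F,0),'z',t[0],t[-1])
E
python3 -c "
from h import *
fav(8);rel();go((.45,-.205,.212),163)
d=imaging.capture('side');draw('t7',d,(320,160,100,90),7)
"
```

```text
Favg [ 0.1148 -0.0122 -3.6461] sd [0.5571 0.4135 0.3941] z 0.2490218670228414 0.2487677644919423
mouth rel dowel (tote frame) [-0.0005  0.002   0.0368] seat [-0.0008  0.0012  0.0159] tip [0.0133 0.0015 0.0237] Rz [0.0208 0.0297 0.9993]
t 23.0 tcp [ 0.4865 -0.214   0.2488] F [ 0.8076 -0.3723 -4.0116] M [ 0.0436 -0.0247  0.0329] w 0.2975
tool-x z -0.9995937377897486 [-0.0059 -0.0279] yawy 163.08567273296023 twist need 0.08567273296023359 total [ 0.0367  0.0376 -0.001 ] n 2 per row [ 0.0184  0.0188 -0.0005]
```

View pics/t7.png

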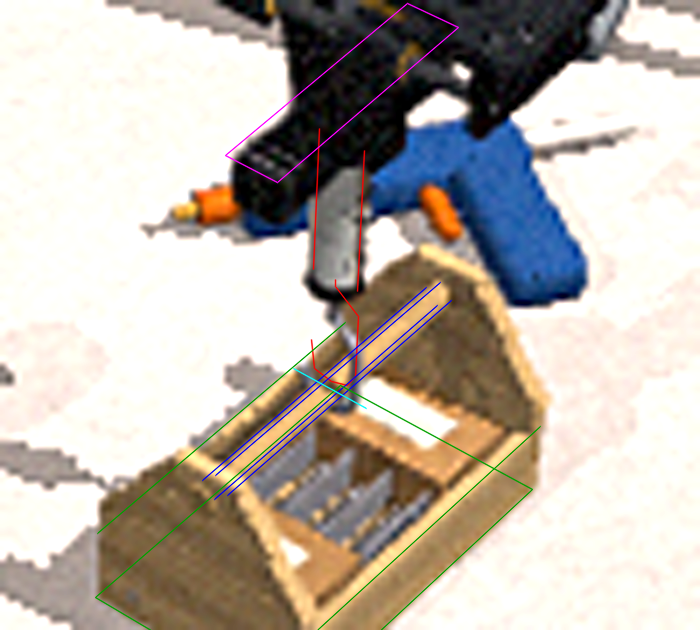

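>>> apply_moves(
  xyz=[
    [-0.001, -0.0005, -0.0005],
    [-0.0015, -0.0005, -0.0005],
    [-0.0015, 0, 0],
    [-0.0015, 0, 0],
    [-0.0015, 0, 0],
    [-0.0015, 0, 0],
    [-0.0015, 0, 0],
    [-0.0015, 0, 0],
    [-0.0015, 0, 0],
    [-0.0015, 0, 0],
    [-0.0015, 0, 0],
    [-0.001, 0, 0],
  ],
  twist=[0, 0, 0, 0, 0, 0, 0, 0, 0, 0, 0, 0],
  claw=[0, 0, 0, 0, 0, 0, 0, 0, 0, 0, 0, 0],
)

```text
time_s: 24.25
tcp_pos: [0.4862, -0.2142, 0.2654]
ee_rot: [[-0.01, -0.957, 0.291], [-0.026, 0.292, 0.956], [-1.0, 0.002, -0.027]]
wrist_force: [0.8, 0.4, -6.1]
gripper_width: 0.295
```

```bash
python3 -c "
from h import *
fav(8);rel();go((.4872,-.2149,.212),163)
d=imaging.capture('side');draw('t8',d,(320,160,100,90),7)
"
```

```text
Favg [-0.2641 -0.0143 -5.6276] sd [0.4456 0.4148 0.3151] z 0.26556636271604084 0.2653382116118931
mouth rel dowel (tote frame) [-0.0011  0.0019  0.0534] seat [-0.0015  0.0012  0.0324] tip [0.0127 0.0014 0.0402] Rz [0.0243 0.0275 0.9993]
t 24.65 tcp [ 0.4863 -0.2142  0.2653] F [-0.6476  0.401  -5.5465] M [ 0.1526  0.0253 -0.0087] w 0.2967
tool-x z -0.9996253345900077 [-0.0094 -0.0257] yawy 163.0479541041648 twist need 0.04795410416480195 total [ 0.0533 -0.0012  0.001 ] n 2 per row [ 0.0267 -0.0006  0.0005]
```

View pics/t8.png

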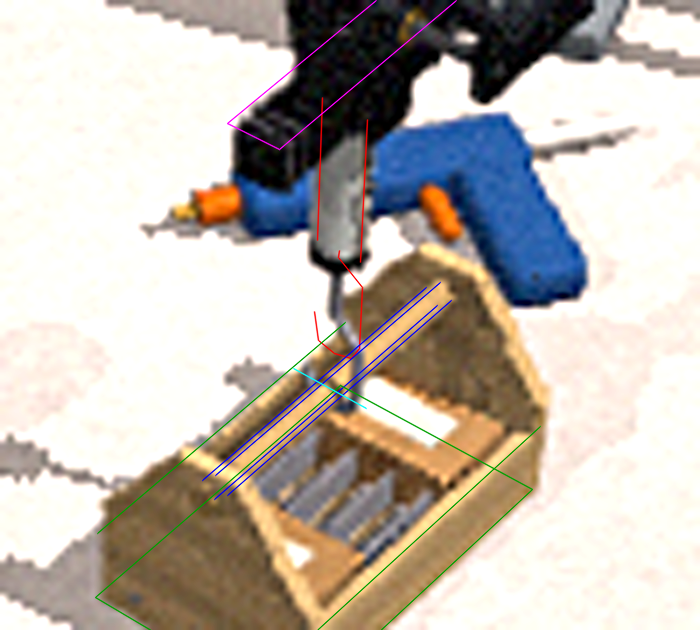

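>>> apply_moves(
  xyz=[
    [-0.001, -0.0005, 0],
    [-0.0015, -0.0005, 0],
    [-0.0015, -0.0005, 0],
    [-0.0015, 0, 0],
    [-0.0015, 0, 0],
    [-0.0015, 0, 0],
    [-0.0015, 0, 0],
    [-0.0015, 0, 0],
    [-0.0015, 0, 0],
    [-0.0015, 0, 0],
    [-0.0015, 0, 0],
    [-0.001, 0, 0],
  ],
  twist=[0, 0, 0, 0, 0, 0, 0, 0, 0, 0, 0, 0],
  claw=[0, 0, 0, 0, 0, 0, 0, 0, 0, 0, 0, 0],
)

```text
time_s: 25.9
tcp_pos: [0.488, -0.2142, 0.2838]
ee_rot: [[-0.01, -0.957, 0.291], [-0.026, 0.292, 0.956], [-1.0, 0.002, -0.027]]
wrist_force: [0.1, -0.5, -5.5]
gripper_width: 0.296
```

```bash
python3 -c "
from h import *
fav(8);rel();go((.4872,-.2149,.212),163)
d=imaging.capture('side');draw('t9',d,(320,160,100,90),7)
"
```

```text
Favg [-0.0308  0.2702 -5.5982] sd [0.32   0.2195 0.6381] z 0.2839923375033349 0.28351037255071426
mouth rel dowel (tote frame) [0.0003 0.0023 0.0716] seat [-0.      0.0016  0.0506] tip [0.0141 0.0019 0.0584] Rz [0.0248 0.0274 0.9993]
t 26.3 tcp [ 0.4879 -0.2142  0.2835] F [ 0.1288  0.1823 -6.2191] M [0.1036 0.0095 0.011 ] w 0.2942
tool-x z -0.9996219871201643 [-0.0099 -0.0257] yawy 163.04705795057788 twist need 0.04705795057788009 total [0.0715 0.0003 0.0011] n 2 per row [0.0358 0.0002 0.0005]
```

View pics/t9.png

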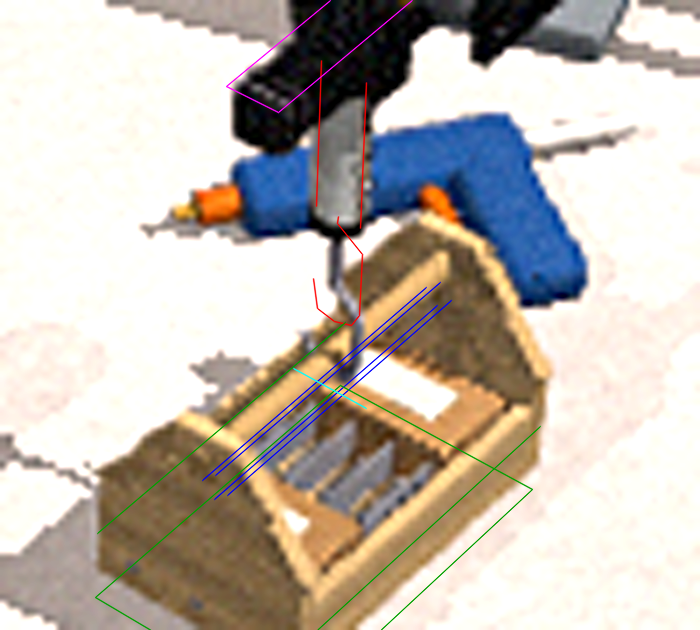

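```bash
cat > f5.py <<'E'
from h import *
import sys
def wire(d,im,b,k,v,roll,c):
    x,y,w,h=b
    a=np.radians(roll);Rx=np.array([[1,0,0],[0,np.cos(a),-np.sin(a)],[0,np.sin(a),np.cos(a)]])
    pv=np.array([0,0,.095]);M=Rz(v[3])
    f=lambda P:(np.array(P,float)-pv)@(M@Rx).T+np.array([v[0],v[1],v[2]+.095])
    def L(P):cv2.polylines(im,[np.round((proj(d,f(P))+.5-[x,y])*k).astype(int)],False,c,1,cv2.LINE_AA)
    A,B=.055,.092
    L([[A,B,0],[-A,B,0],[-A,-B,0]]);L([[-A,B,.04],[-A,-B,.04]])
    for e in(-.007,.007): L([[e,-.082,.095],[e,.082,.095]])
    for e in(-B,B): L([[-A,e,0],[-A,e,.04],[-.02,e,.112],[.02,e,.112],[A,e,.04],[A,e,0]])
if __name__=='__main__':
    z=np.load('cap0.npz');S0={k:z[k+'S'] for k in('pixels','mtx','view')}
    d=imaging.capture('side');b=(320,170,85,95);k=6;o=[]
    np.save('hang.npy',d['pixels'])
    for D,v,rl in((S0,(.482,-.220,0,-17),0),(d,[float(q) for q in sys.argv[1:5]],float(sys.argv[5]))):
        x,y,w,h=b
        im=np.clip(cv2.resize(D['pixels'][y:y+h,x:x+w],None,fx=k,fy=k,interpolation=cv2.INTER_CUBIC).astype(float)*1.4,0,255).astype(np.uint8)
        wire(D,im,b,k,v,rl,(255,0,0));o.append(im)
    im=np.hstack(o);im=cv2.resize(im,None,fx=.78,fy=.78,interpolation=cv2.INTER_AREA);save(d,sys.argv[6],im)
    print(r.sense()['time_s'])
E
python3 f5.py .484 -.220 .019 -17 1.5 h1
```

```text
26.4
```

View pics/h1.png

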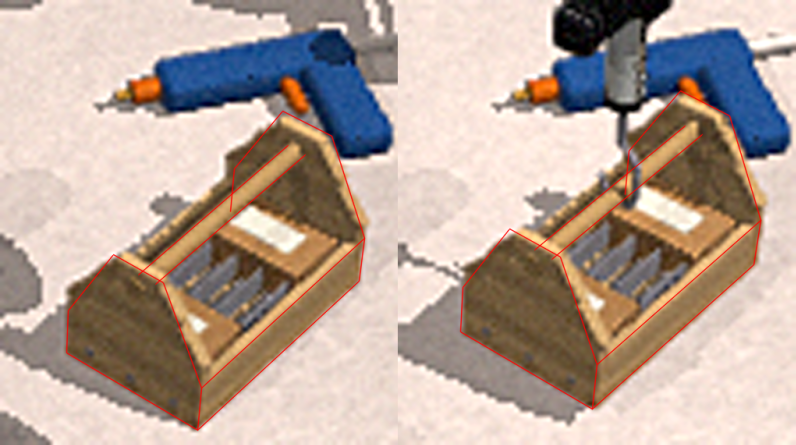

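>>> apply_moves(
  xyz=[
    [0.001, 0, 0],
    [0.0015, 0, 0],
    [0.001, 0, 0],
  ],
  twist=[0, 0, 0],
  claw=[0, 0, 0],
)

```text
time_s: 26.7
tcp_pos: [0.4879, -0.2143, 0.2798]
ee_rot: [[-0.01, -0.957, 0.291], [-0.026, 0.292, 0.956], [-1.0, 0.002, -0.027]]
wrist_force: [-0.3, 0.5, -5.4]
gripper_width: 0.294
```

```bash
python3 -c "
from h import *
fav(10);go((.4872,-.2149,.212),163)
";python3 f5.py .484 -.220 .015 -17 1.5 h2
```

```text
Favg [-0.1213 -0.1426 -5.9532] sd [0.4351 0.6589 0.6437] z 0.27965405581203534 0.280150731428721
t 27.2 tcp [ 0.488  -0.2143  0.2802] F [ 0.7119  1.6877 -6.0797] M [ 0.1172  0.0352 -0.0321] w 0.2978
tool-x z -0.9996249183047915 [-0.0092 -0.0258] yawy 163.04928270422798 twist need 0.04928270422797709 total [0.0681 0.0005 0.001 ] n 2 per row [0.0341 0.0003 0.0005]
27.25
```

View pics/h2.png

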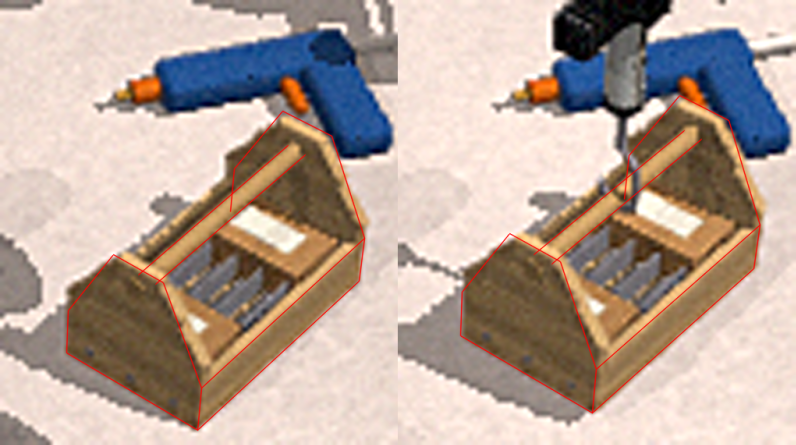

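```bash
python3 -c "
from h import *
A=None;Z=[]
for i in range(56):
    d=imaging.capture('side');Z.append(r.sense()['tcp_pos'])
    p=d['pixels'][170:265,320:405].astype(float)
    if i==0:A=p.copy()
Z=np.array(Z);print('diff',np.abs(p-A).mean(),'range',Z.min(0),Z.max(0));fav(2);go((.4872,-.2149,.2123),163)
"
```

```text
diff 3.13172342621259 range [ 0.488  -0.2143  0.28  ] [ 0.488  -0.2143  0.2801]
Favg [-0.1728 -0.1164 -6.116 ] sd [0.2805 0.1621 0.0748] z 0.2800593160966171 0.28006401646277584
t 30.15 tcp [ 0.488  -0.2143  0.2801] F [ 0.1078 -0.2785 -6.0412] M [0.1285 0.0248 0.008 ] w 0.297
tool-x z -0.999623163102512 [-0.0094 -0.0258] yawy 163.0478968335749 twist need 0.047896833574895936 total [0.0678 0.0005 0.001 ] n 2 per row [0.0339 0.0002 0.0005]
```

>>> apply_moves(
  xyz=[
    [0.001, 0.0005, 0],
    [0.0015, 0.0005, 0],
    [0.0015, 0.0005, 0],
    [0.0015, 0, 0],
    [0.0015, 0, 0],
    [0.0015, 0, 0],
    [0.0015, 0, 0],
    [0.0015, 0, 0],
    [0.0012, 0, 0],
    [0.001, 0, 0],
    [0.001, 0, 0],
    [0.001, 0, 0],
  ],
  twist=[0, 0, 0, 0, 0, 0, 0, 0, 0, 0, 0, 0],
  claw=[0, 0, 0, 0, 0, 0, 0, 0, 0, 0, 0, 0],
)

```text
time_s: 31.35
tcp_pos: [0.4862, -0.2143, 0.263]
ee_rot: [[-0.01, -0.957, 0.291], [-0.026, 0.292, 0.956], [-1.0, 0.002, -0.028]]
wrist_force: [-0.0, -0.4, -5.8]
gripper_width: 0.299
```

```bash
python3 -c "
from h import *
fav(3);rel();go((.4872,-.2149,.2123),163)
"; python3 f5.py .482 -.220 .0 -17 0 h3
```

```text
Favg [ 0.6269 -0.1079 -5.3952] sd [0.0956 0.4845 0.5006] z 0.2628456546747369 0.2630314890450476
mouth rel dowel (tote frame) [-0.0012  0.0017  0.0511] seat [-0.0015  0.001   0.0301] tip [0.0126 0.0013 0.0379] Rz [0.0246 0.0276 0.9993]
t 31.5 tcp [ 0.4862 -0.2143  0.263 ] F [ 0.7609  0.4953 -6.1   ] M [0.1173 0.0456 0.0039] w 0.298
tool-x z -0.9996199238682698 [-0.0097 -0.0258] yawy 163.04792997303556 twist need 0.0479299730355649 total [ 0.0507 -0.0012  0.0011] n 2 per row [ 0.0254 -0.0006  0.0005]
31.55
```

View pics/h3.png

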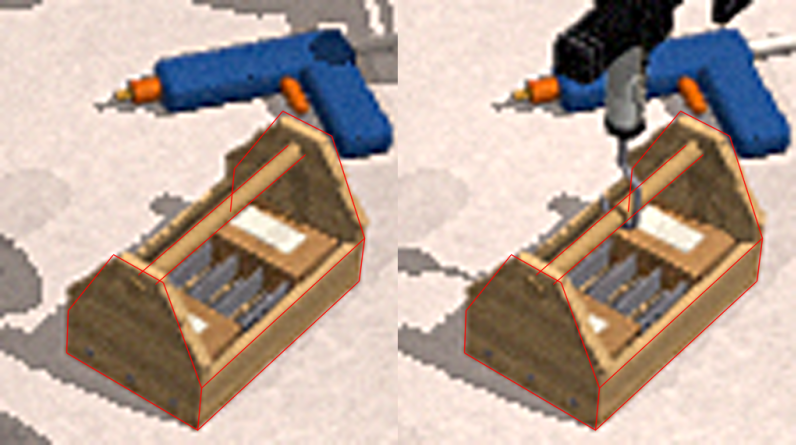

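>>> apply_moves(
  xyz=[
    [0.001, 0, 0],
    [0.002, 0, 0],
    [0.003, 0, 0],
    [0.003, 0, 0],
    [0.003, 0, 0],
    [0.003, 0, 0],
    [0.003, 0, 0],
    [0.003, 0, 0],
    [0.003, 0, 0],
    [0.003, 0, 0],
    [0.003, 0, 0],
    [0.002, 0, 0],
  ],
  twist=[0, 0, 0, 0, 0, 0, 0, 0, 0, 0, 0, 0],
  claw=[0, 0, 0, 0, 0, 0, 0, 0, 0, 0, 0, 0],
)

```text
time_s: 32.75
tcp_pos: [0.4875, -0.216, 0.2313]
ee_rot: [[-0.005, -0.957, 0.29], [-0.029, 0.29, 0.956], [-1.0, -0.004, -0.029]]
wrist_force: [-0.8, 0.6, -3.2]
gripper_width: 0.293
```

```bash
python3 -c "
from h import *
fav(3);rel();go((.4872,-.2149,.2123),163)
d=imaging.capture('side');draw('u1',d,(320,160,100,90),7)
"
```

```text
Favg [-0.0454  0.0958 -1.7748] sd [0.5441 0.69   0.6253] z 0.2310234279505223 0.23136364804040116
mouth rel dowel (tote frame) [0.0009 0.0003 0.0194] seat [ 0.0007 -0.0004 -0.0015] tip [ 0.0148 -0.0001  0.0063] Rz [0.0199 0.0303 0.9993]
t 32.9 tcp [ 0.4873 -0.2159  0.2314] F [ 0.6206  1.0349 -1.2911] M [ 0.1074  0.0919 -0.0434] w 0.2957
tool-x z -0.9995819645737667 [-0.005  -0.0285] yawy 163.11174293181963 twist need 0.11174293181963435 total [0.019  0.0005 0.0015] n 1 per row [0.019  0.0005 0.0015]
```

View pics/u1.png

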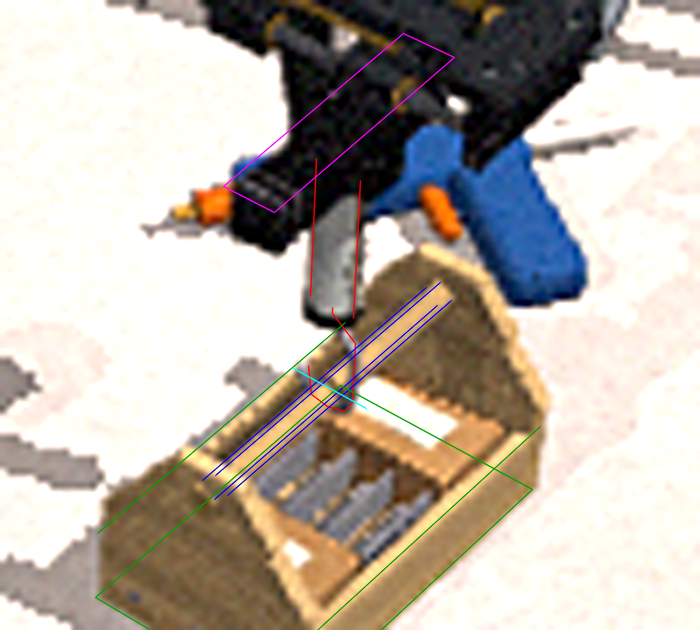

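>>> apply_moves(
  xyz=[
    [0.004, 0, 0],
    [0.005, 0, 0],
    [0.005, 0, 0],
    [0.004, 0, 0],
  ],
  twist=[0, 0, 0, 0],
  claw=[0, 0, 0, 0],
)

```text
time_s: 33.35
tcp_pos: [0.4879, -0.2166, 0.213]
ee_rot: [[-0.003, -0.957, 0.29], [-0.029, 0.29, 0.956], [-1.0, -0.006, -0.028]]
wrist_force: [-0.4, 0.9, -1.8]
gripper_width: 0.296
```

```bash
python3 -c "
from h import *
settle(5);rel()
"
```

```text
settled [ 0.488  -0.2166  0.2137] tilt [-0.0023 -0.0291] F [ 0.5498 -0.6682 -1.8229] v 0.15272769888387433
mouth rel dowel (tote frame) [ 0.0021 -0.0002  0.0018] seat [ 0.0019 -0.0009 -0.0192] tip [ 0.016  -0.0006 -0.0113] Rz [0.0172 0.0309 0.9994]
```

>>> apply_moves(
  xyz=[
    [0.0015, 0.002, 0],
    [0, 0.01, 0],
    [0, 0.012, 0],
    [0, 0.01, 0],
  ],
  twist=[0, 0, 0, 0],
  claw=[0, 0, 0, 0],
)

```text
time_s: 34.0
tcp_pos: [0.454, -0.2064, 0.212]
ee_rot: [[-0.001, -0.957, 0.291], [-0.029, 0.29, 0.956], [-1.0, -0.007, -0.028]]
wrist_force: [-0.4, 1.0, -2.2]
gripper_width: 0.294
```

```bash
python3 -c "
from h import *
settle(6);rel();d=imaging.capture('side');draw('u2',d,(320,160,100,90),7)
"
```

```text
settled [ 0.4559 -0.2068  0.2123] tilt [ 0.     -0.0298] F [-1.1521 -0.5182 -1.5356] v 0.48329948221721053
mouth rel dowel (tote frame) [-0.0312 -0.0001  0.0004] seat [-0.0313 -0.0008 -0.0206] tip [-0.0173 -0.0005 -0.0127] Rz [0.0148 0.0316 0.9994]
```

View pics/u2.png

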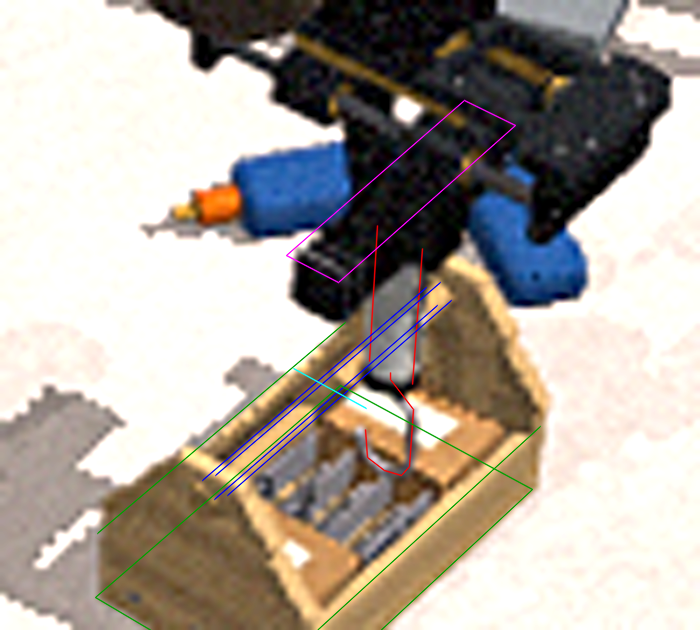

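>>> apply_moves(
  xyz=[
    [-0.02, 0.003, 0],
    [-0.05, 0, 0],
    [-0.05, 0, 0],
    [-0.05, 0, 0],
  ],
  twist=[0, 0, 0, 0],
  claw=[0, 0, 0, 0],
)

```text
time_s: 34.75
tcp_pos: [0.4508, -0.2003, 0.3775]
ee_rot: [[-0.022, -0.956, 0.291], [-0.025, 0.292, 0.956], [-0.999, 0.013, -0.03]]
wrist_force: [1.9, 0.6, -3.0]
gripper_width: 0.298
```

```bash
python3 -c "
from h import *
settle(7);go((.5436,.1715,.36),167.41)
"
```

```text
settled [ 0.4505 -0.2002  0.3741] tilt [-0.024  -0.0246] F [ 0.6284 -0.4721 -2.3459] v 0.3391491968930882
t 35.1 tcp [ 0.4505 -0.2002  0.3741] F [ 0.6284 -0.4721 -2.3459] M [ 0.0861 -0.04   -0.0148] w 0.2969
tool-x z -0.9994099061476417 [-0.024  -0.0246] yawy 163.0204184401126 twist need -4.389581559887404 total [0.0028 0.0193 0.3829] n 9 per row [0.0003 0.0021 0.0425]
```

>>> apply_moves(
  xyz=[
    [0, 0.002, 0.03],
    [0, 0.002, 0.04],
    [0, 0.002, 0.04],
    [0, 0.002, 0.04],
    [0, 0.002, 0.04],
    [0, 0.002, 0.04],
    [0, 0.002, 0.04],
    [0, 0.002, 0.035],
    [0, 0.001, 0.025],
    [0, 0, 0.012],
  ],
  twist=[-0.4, -0.5, -0.5, -0.5, -0.5, -0.5, -0.5, -0.5, -0.4, 0],
  claw=[0, 0, 0, 0, 0, 0, 0, 0, 0, 0],
)

```text
time_s: 36.1
tcp_pos: [0.5211, 0.1442, 0.344]
ee_rot: [[-0.056, -0.974, 0.221], [-0.035, 0.223, 0.974], [-0.998, 0.047, -0.047]]
wrist_force: [0.2, -0.2, -1.8]
gripper_width: 0.293
```

```bash
python3 -c "
from h import *
settle(7);go((.5436,.1715,.36),167.41);print(scale_pose(),pt(0,0))
"
```

```text
settled [0.5212 0.1412 0.3465] tilt [-0.0526 -0.0334] F [ 0.1739 -0.8145 -2.2672] v 0.23665993545040392
t 36.45 tcp [0.5212 0.1412 0.3465] F [ 0.1739 -0.8145 -2.2672] M [ 0.0617 -0.1107 -0.0111] w 0.2933
tool-x z -0.9980576538844795 [-0.0526 -0.0334] yawy 166.89931094897165 twist need -0.5106890510283506 total [-0.0156 -0.0143  0.034 ] n 1 per row [-0.0156 -0.0143  0.034 ]
(array([[ 0.9722,  0.2243,  0.0673],
       [-0.2271,  0.9732,  0.0361],
       [-0.0574, -0.0504,  0.9971]]), array([0.5213, 0.1412, 0.3481])) [0.5119 0.1362 0.2089]
```

>>> apply_moves(
  xyz=[
    [-0.05, -0.012, 0.03],
  ],
  twist=[-0.5],
  claw=[0],
)

```text
time_s: 36.55
tcp_pos: [0.5316, 0.1599, 0.3779]
ee_rot: [[-0.077, -0.973, 0.218], [-0.044, 0.222, 0.974], [-0.996, 0.065, -0.06]]
wrist_force: [2.1, 1.7, -3.5]
gripper_width: 0.298
```

```bash
python3 -c "
from h import *
settle(6)"
```

```text
settled [0.5386 0.1645 0.3869] tilt [-0.0531 -0.033 ] F [ 0.0848  0.1195 -1.8689] v 0.6777389470280313
```

>>> apply_moves(
  xyz=[
    [-0.05, 0, 0],
  ],
  twist=[0],
  claw=[0],
)

```text
time_s: 36.95
tcp_pos: [0.5362, 0.1641, 0.4259]
ee_rot: [[-0.078, -0.973, 0.216], [-0.043, 0.22, 0.975], [-0.996, 0.067, -0.059]]
wrist_force: [3.0, 1.9, -3.3]
gripper_width: 0.297
```

```bash
python3 -c "
from h import *
settle(6)"
```

```text
settled [0.5409 0.1659 0.4359] tilt [-0.0548 -0.0329] F [-0.4498  0.4234 -1.5345] v 0.5763722421336832
```

>>> apply_moves(
  xyz=[
    [-0.05, 0, 0],
  ],
  twist=[0],
  claw=[0],
)

```text
time_s: 37.35
tcp_pos: [0.539, 0.1663, 0.4732]
ee_rot: [[-0.083, -0.973, 0.215], [-0.045, 0.219, 0.975], [-0.996, 0.071, -0.062]]
wrist_force: [3.1, 1.6, -4.0]
gripper_width: 0.298
```

```bash
python3 -c "
from h import *
settle(6);go((.5436,.1715,.36),167.41)"
```

```text
settled [0.5434 0.1677 0.4845] tilt [-0.0569 -0.0332] F [-0.1021  0.5276 -2.2349] v 0.48052492755811615
t 37.65 tcp [0.5434 0.1677 0.4845] F [-0.1021  0.5276 -2.2349] M [ 0.0922 -0.1078 -0.0773] w 0.2941
tool-x z -0.9978282765162668 [-0.0569 -0.0332] yawy 167.3302918136071 twist need -0.07970818639290655 total [ 0.1241 -0.0053  0.0094] n 3 per row [ 0.0414 -0.0018  0.0031]
```

>>> apply_moves(
  xyz=[
    [0.05, 0, 0],
    [0.05, 0, 0],
    [0.05, 0, 0],
  ],
  twist=[0, 0, 0],
  claw=[0, 0, 0],
)

```text
time_s: 37.95
tcp_pos: [0.5378, 0.1638, 0.3386]
ee_rot: [[-0.044, -0.975, 0.218], [-0.026, 0.219, 0.975], [-0.999, 0.037, -0.035]]
wrist_force: [0.9, 0.7, -2.2]
gripper_width: 0.296
```

```bash
python3 -c "
from h import *
settle(7);go((.5436,.1715,.36),167.41)"
```

```text
settled [0.5408 0.1651 0.3452] tilt [-0.0358 -0.0233] F [ 0.5117  0.5877 -1.4183] v 0.7660180644024198
t 38.3 tcp [0.5408 0.1651 0.3452] F [ 0.5117  0.5877 -1.4183] M [ 0.0803 -0.0379 -0.0773] w 0.297
tool-x z -0.999089228294503 [-0.0358 -0.0233] yawy 167.36761595861353 twist need -0.04238404138646956 total [-0.015  -0.0009  0.0064] n 1 per row [-0.015  -0.0009  0.0064]
```

>>> apply_moves(
  xyz=[
    [-0.05, 0, 0.006],
  ],
  twist=[0],
  claw=[0],
)

```text
time_s: 38.4
tcp_pos: [0.5398, 0.1702, 0.384]
ee_rot: [[-0.052, -0.975, 0.218], [-0.029, 0.22, 0.975], [-0.998, 0.044, -0.04]]
wrist_force: [2.6, 0.8, -3.7]
gripper_width: 0.298
```

```bash
python3 -c "
from h import *
settle(6)"
```

```text
settled [0.5437 0.1718 0.3911] tilt [-0.034  -0.0214] F [ 0.2271 -0.0623 -2.0658] v 1.9293680183525899
```

>>> apply_moves(
  xyz=[
    [-0.05, 0, 0],
  ],
  twist=[0],
  claw=[0],
)

```text
time_s: 38.8
tcp_pos: [0.5407, 0.1716, 0.429]
ee_rot: [[-0.059, -0.974, 0.217], [-0.031, 0.219, 0.975], [-0.998, 0.05, -0.043]]
wrist_force: [2.4, 1.6, -3.0]
gripper_width: 0.296
```

```bash
python3 -c "
from h import *
settle(6)"
```

```text
settled [0.5452 0.173  0.439 ] tilt [-0.0355 -0.0214] F [ 0.3297 -0.1892 -2.2222] v 0.7948856591876211
```

>>> apply_moves(
  xyz=[
    [-0.05, 0, 0],
  ],
  twist=[0],
  claw=[0],
)

```text
time_s: 39.2
tcp_pos: [0.5426, 0.1731, 0.4762]
ee_rot: [[-0.064, -0.974, 0.216], [-0.034, 0.218, 0.975], [-0.997, 0.055, -0.047]]
wrist_force: [1.7, 2.1, -2.9]
gripper_width: 0.299
```

```bash
python3 -c "
from h import *
settle(6);go((.5436,.1715,.36),167.41)"
```

```text
settled [0.5468 0.1743 0.4876] tilt [-0.0377 -0.0217] F [ 0.98   -0.0754 -2.7999] v 0.5859809233729271
t 39.5 tcp [0.5468 0.1743 0.4876] F [ 0.98   -0.0754 -2.7999] M [ 0.0517 -0.0042  0.0038] w 0.2917
tool-x z -0.9990552744291271 [-0.0377 -0.0217] yawy 167.38108150093652 twist need -0.02891849906347943 total [ 0.1277 -0.0016  0.0003] n 3 per row [ 0.0426 -0.0005  0.0001]
```

>>> apply_moves(
  xyz=[
    [0.05, 0, 0],
    [0.05, 0, 0],
    [0.05, 0, 0],
  ],
  twist=[0, 0, 0],
  claw=[0, 0, 0],
)

```text
time_s: 39.8
tcp_pos: [0.5442, 0.1722, 0.3418]
ee_rot: [[-0.024, -0.976, 0.218], [-0.015, 0.218, 0.976], [-1.0, 0.02, -0.02]]
wrist_force: [0.8, 0.8, -2.3]
gripper_width: 0.296
```

```bash
python3 -c "
from h import *
settle(7);go((.5436,.1715,.36),167.41)"
```

```text
settled [0.547  0.1735 0.3485] tilt [-0.0165 -0.0115] F [ 0.3587  0.2792 -2.2308] v 0.6865352906167332
t 40.15 tcp [0.547  0.1735 0.3485] F [ 0.3587  0.2792 -2.2308] M [ 0.1223  0.007  -0.0019] w 0.2966
tool-x z -0.9997968354748867 [-0.0165 -0.0115] yawy 167.40416374869204 twist need -0.005836251307954399 total [-0.0115  0.003  -0.0028] n 1 per row [-0.0115  0.003  -0.0028]
```

>>> apply_moves(
  xyz=[
    [0.04, 0.003, -0.003],
    [0.04, 0, 0],
    [0.04, 0, 0],
  ],
  twist=[0, 0, 0],
  claw=[0, 0, 0],
)

```text
time_s: 40.45
tcp_pos: [0.5528, 0.1757, 0.2438]
ee_rot: [[0.019, -0.976, 0.217], [0.007, 0.217, 0.976], [-1.0, -0.017, 0.011]]
wrist_force: [0.8, 0.6, -2.8]
gripper_width: 0.296
```

```bash
python3 -c "
from h import *
settle(7);go((.5436,.1715,.1734),167.41);R,g=scale_pose();print(R[:,2],g,R@[0,.062,-.013]+g,R@[0,-.062,-.013]+g,pt(0,0))"
```

```text
settled [0.5519 0.1751 0.2439] tilt [0.0154 0.0047] F [-0.514  -0.8745 -2.1883] v 1.1566673129942833
t 40.8 tcp [0.5519 0.1751 0.2439] F [-0.514  -0.8745 -2.1883] M [ 0.0052  0.0901 -0.0002] w 0.2962
tool-x z -0.9998707521404121 [0.0154 0.0047] yawy 167.47709670027137 twist need 0.06709670027137804 total [ 0.0703  0.0083 -0.0059] n 2 per row [ 0.0352  0.0042 -0.0029]
[-0.0007 -0.0018  1.    ] [0.5519 0.1751 0.2455] [0.5654 0.2356 0.2326] [0.5385 0.1146 0.2323] [0.552  0.1753 0.1059]
```

>>> apply_moves(
  xyz=[
    [0.025, 0.008, -0.006],
  ],
  twist=[0],
  claw=[0],
)

```text
time_s: 40.9
tcp_pos: [0.5471, 0.173, 0.2241]
ee_rot: [[0.027, -0.976, 0.216], [0.01, 0.216, 0.976], [-1.0, -0.024, 0.016]]
wrist_force: [-0.1, 0.6, -2.4]
gripper_width: 0.298
```

```bash
python3 -c "
from h import *
settle(7);go((.5436,.1715,.1734),167.41)"
```

```text
settled [0.5442 0.1715 0.2203] tilt [0.018  0.0057] F [ 0.2792 -0.072  -1.9655] v 0.47567655056693925
t 41.25 tcp [0.5442 0.1715 0.2203] F [ 0.2792 -0.072  -1.9655] M [-0.0215  0.1259  0.0298] w 0.2956
tool-x z -0.9998208196246017 [0.018  0.0057] yawy 167.4930746293257 twist need 0.08307462932569365 total [ 0.0469  0.0014 -0.0006] n 2 per row [ 0.0234  0.0007 -0.0003]
```

>>> apply_moves(
  xyz=[
    [0.02, 0.001, 0],
  ],
  twist=[0],
  claw=[0],
)

```text
time_s: 41.35
tcp_pos: [0.5462, 0.1731, 0.2039]
ee_rot: [[0.026, -0.976, 0.216], [0.009, 0.216, 0.976], [-1.0, -0.023, 0.015]]
wrist_force: [-0.3, 0.7, -2.1]
gripper_width: 0.293
```

```bash
python3 -c "
from h import *
settle(7);go((.5436,.1715,.1734),167.41);R,g=scale_pose();print(R[:,2],g);look('q1',(185,190,100,100),(245,230,120,120))"
```

```text
settled [0.5442 0.1721 0.2013] tilt [0.0197 0.0064] F [ 1.0003 -0.7836 -1.54  ] v 0.29989239977911475
t 41.7 tcp [0.5442 0.1721 0.2013] F [ 1.0003 -0.7836 -1.54  ] M [-0.0013  0.1351  0.0266] w 0.2944
tool-x z -0.9997847517674867 [0.0197 0.0064] yawy 167.50094921418122 twist need 0.09094921418122226 total [ 0.0279  0.001  -0.0011] n 1 per row [ 0.0279  0.001  -0.0011]
[-0.005  -0.0035  1.    ] [0.5442 0.1721 0.2029]
```

View pics/q1.png

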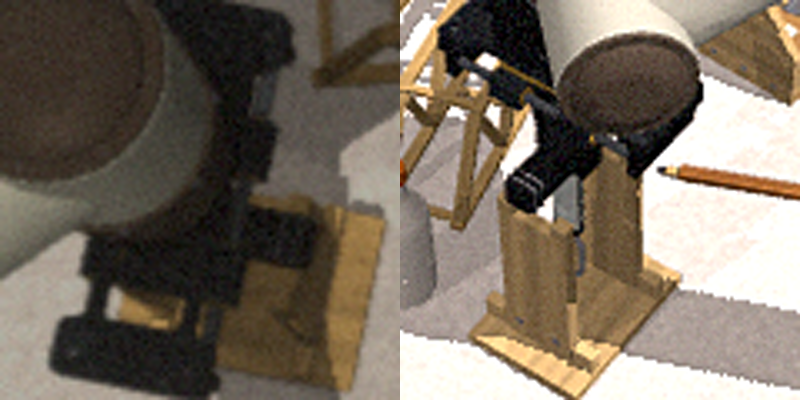

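Aligned over the notches. I'll lower the last 28 mm slowly.

>>> apply_moves(
  xyz=[
    [0.004, 0.001, -0.001],
    [0.004, 0, 0],
    [0.004, 0, 0],
    [0.003, 0, 0],
    [0.003, 0, 0],
  ],
  twist=[0, 0, 0, 0, 0],
  claw=[0, 0, 0, 0, 0],
)

```text
time_s: 42.3
tcp_pos: [0.5434, 0.1715, 0.1825]
ee_rot: [[0.021, -0.976, 0.216], [0.007, 0.216, 0.976], [-1.0, -0.019, 0.011]]
wrist_force: [-0.2, 1.1, -1.8]
gripper_width: 0.301
```

```bash
python3 -c "
from h import *
settle(6);go((.5436,.1715,.1734),167.41)"
```

```text
settled [0.5436 0.1716 0.1831] tilt [0.0213 0.0074] F [ 0.402   0.2899 -1.9537] v 0.10935114303576537
t 42.6 tcp [0.5436 0.1716 0.1831] F [ 0.402   0.2899 -1.9537] M [0.0371 0.1093 0.0136] w 0.2997
tool-x z -0.9997467288637538 [0.0213 0.0074] yawy 167.50047932643173 twist need 0.0904793264317334 total [ 0.0097  0.0002 -0.0002] n 1 per row [ 0.0097  0.0002 -0.0002]
```

>>> apply_moves(
  xyz=[
    [0.003, 0, 0],
    [0.003, 0, 0],
    [0.002, 0, 0],
    [0.0015, 0, 0],
  ],
  twist=[0, 0, 0, 0],
  claw=[0, 0, 0, 0],
)

```text
time_s: 43.0
tcp_pos: [0.5441, 0.1719, 0.1736]
ee_rot: [[0.023, -0.976, 0.216], [0.008, 0.216, 0.976], [-1.0, -0.02, 0.013]]
wrist_force: [-1.6, 1.1, 3.1]
gripper_width: 0.294
```

```bash
python3 -c "
from h import *
fav(6);go((.5436,.1715,.1734),167.41)"
```

```text
Favg [-0.2764 -0.2582 -0.5203] sd [0.4662 0.4439 0.6284] z 0.17380437525116177 0.17388839243055124
t 43.3 tcp [0.5441 0.1718 0.1739] F [ 0.6234 -0.9193 -0.8186] M [-0.0953  0.3195 -0.0124] w 0.2958
tool-x z -0.9997057078250208 [0.0228 0.0083] yawy 167.50577523016355 twist need 0.09577523016355372 total [ 0.0005  0.0005 -0.0004] n 1 per row [ 0.0005  0.0005 -0.0004]
```

>>> apply_moves(
  xyz=[
    [0, 0, 0],
  ],
  twist=[0],
  claw=[1],
)

```text
time_s: 43.4
tcp_pos: [0.5445, 0.172, 0.1742]
ee_rot: [[0.024, -0.976, 0.216], [0.009, 0.216, 0.976], [-1.0, -0.021, 0.014]]
wrist_force: [0.6, 0.5, -0.3]
gripper_width: 0.33
```

```bash
python3 -c "
from h import *
fav(16);go((.5436,.1715,.1734),167.41)"
```

```text
Favg [-0.0029  0.0857  0.182 ] sd [0.4349 0.4593 0.4065] z 0.17424193472429167 0.173886972279736
t 44.2 tcp [0.5442 0.1718 0.1739] F [ 0.2285 -0.3808  0.3192] M [ 0.0526  0.1158 -0.0272] w 0.9771
tool-x z -0.9997058219800949 [0.0228 0.0083] yawy 167.5026190441719 twist need 0.09261904417189726 total [ 0.0005  0.0005 -0.0004] n 1 per row [ 0.0005  0.0005 -0.0004]
```

>>> apply_moves(
  xyz=[
    [-0.01, 0, 0],
    [-0.02, 0, 0],
    [-0.03, 0, 0],
    [-0.04, 0, 0],
    [-0.04, 0, 0],
  ],
  twist=[0, 0, 0, 0, 0],
  claw=[1, 1, 1, 1, 1],
)

```text
time_s: 44.7
tcp_pos: [0.5383, 0.1692, 0.3142]
ee_rot: [[0.01, -0.976, 0.217], [0.001, 0.217, 0.976], [-1.0, -0.01, 0.003]]
wrist_force: [0.6, 0.5, -0.7]
gripper_width: 1.0
```

```bash
python3 -c "
from h import *
settle(5);go((.40,.10,.38),167.41)"
```

```text
settled [0.5383 0.1694 0.3123] tilt [0.0103 0.0022] F [-0.0276  0.848  -0.2754] v 1.6918049247635232
t 44.95 tcp [0.5383 0.1694 0.3123] F [-0.0276  0.848  -0.2754] M [ 0.0477  0.0769 -0.022 ] w 1.0003
tool-x z -0.999945057116184 [0.0103 0.0022] yawy 167.46349141157086 twist need 0.05349141157086024 total [-0.0692  0.1193 -0.0975] n 4 per row [-0.0173  0.0298 -0.0244]
```

Next I'll swing the arm aside so both cameras can see the scene.

>>> apply_moves(
  xyz=[
    [-0.01, 0.01, -0.03],
    [-0.01, 0.015, -0.04],
    [-0.01, 0.015, -0.04],
    [0, 0.015, -0.04],
    [0, 0.015, -0.04],
    [0, 0.01, -0.04],
    [0, 0.01, -0.04],
    [0, 0.01, -0.04],
    [0, 0.01, -0.04],
    [0, 0.01, -0.04],
    [0, 0, -0.04],
    [0, 0, -0.02],
  ],
  twist=[0, 0, 0, 0, 0, 0, 0, 0, 0, 0, 0, 0],
  claw=[1, 1, 1, 1, 1, 1, 1, 1, 1, 1, 1, 1],
)

```text
time_s: 46.15
tcp_pos: [0.3075, -0.2562, 0.3295]
ee_rot: [[-0.023, -0.978, 0.209], [-0.005, 0.209, 0.978], [-1.0, 0.021, -0.01]]
wrist_force: [-0.1, -0.4, -0.3]
gripper_width: 1.0
```

```bash
python3 -c "
from h import *
settle(5);T=imaging.capture('top');save(T,'endT');S=imaging.capture('side');save(S,'endS');look('e2',(195,215,110,80),(255,240,100,110))
"; python3 f5.py .482 -.220 .0 -17 0 h4; sed -i "s/^z=np.load.*//;s/^T={k.*/T=imaging.capture('top');S=imaging.capture('side')/" f4.py; python3 f4.py .543 .171 -12.5
```

```text
settled [ 0.3089 -0.2541  0.3299] tilt [-0.0218 -0.0049] F [-0.1643  0.0648  0.157 ] v 1.191524902489222
46.65
```

View pics/endT.png

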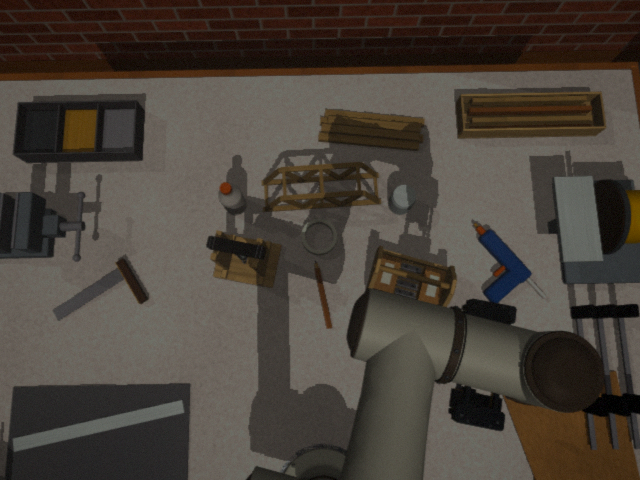

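View pics/rS.png

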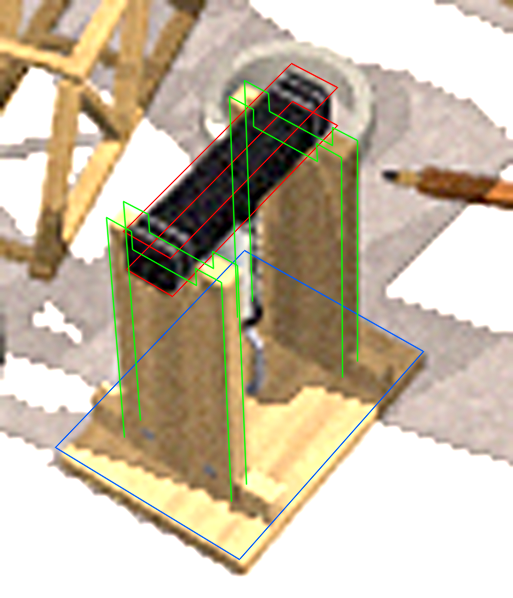

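View pics/rT.png

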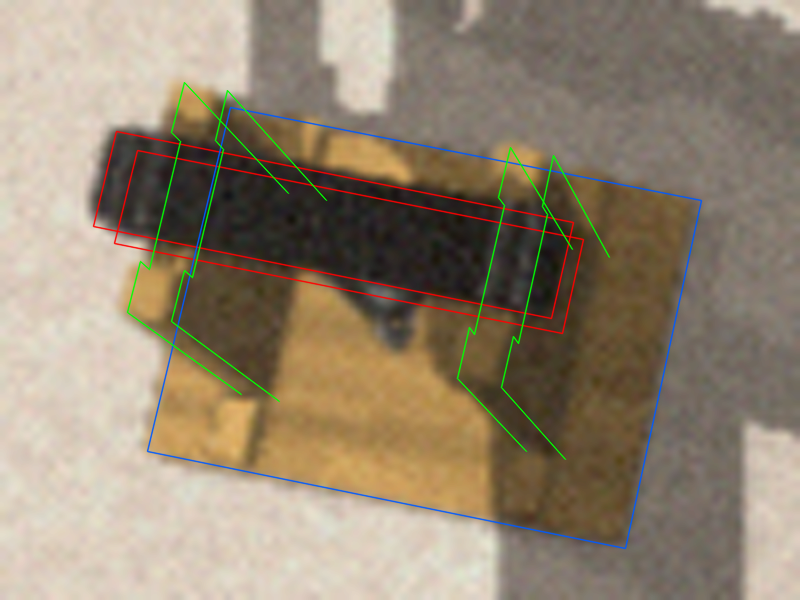

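View pics/h4.png

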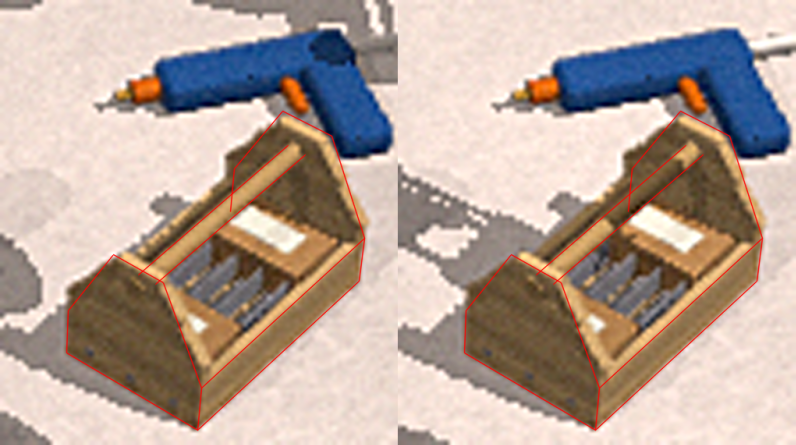

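The scale lies in both notches as before, at about (236,248) in the top picture. The tote is back in its original outline, and the other objects have not moved. I'm handing the job in.

```bash
python3 -c "
from h import *
settle(6);print(job.finish_job())"
```

```text
settled [ 0.3093 -0.2544  0.3307] tilt [-0.02   -0.0058] F [-0.1206  0.0464  0.6354] v 0.09545567080775114
the job is handed in; nothing more can be done
None
```

The weighing is done and handed in at about 47 s of the 72 s allowed.

I took the scale by its bar, hooked it under the middle of the dowel and raised it slowly until the tote hung free. I held it still for about 3 s, during which the tool moved 0.1 mm or less. Then I lowered the tote, unhooked, laid the scale back in its rest and moved the arm clear.

**Weight:** the wrist force and the spring both put the tote at roughly 0.38–0.4 kg, with the spring drawn out about 32 mm. I did not read the scale's own pointer in the pictures.

**Last checks:**
- **Clearance:** the picture fit and the spring both gave about 15–16 mm while it hung. It first hung about 19 mm up, so I lowered it 4 mm before the hold.
- **Tote:** it ended within about 1 mm of its starting outline in the side picture.
- **Scale:** it lies in both notches as it did at the start, gripper open and clear.
- **Other objects:** they looked unmoved in the last top picture.

**What was not perfect:**
- The tote hung about 1.5° off level along the handle, with the +y end higher.
- The tool tilted by a few hundredths of a radian while moving. I corrected this with extra up-and-down moves before the scale went back.
- The two cameras disagreed by about 4 mm on where the tote stood. The side view agreed with the robot, so I relied on it for hooking.

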